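# Shelve a flat module in its carrier and close the lid

## Robot

A 6-joint arm with a two-finger parallel gripper is mounted at the origin on the work surface. World frame = base frame: x ahead of the robot, y to its left, z up, the work surface at z = 0. Lengths are in m, angles in degrees, forces in N, time in s.
With the tool pointing down it reaches from about 0.35 to 0.875 m from the base axis. Payload 4.2 kg.
Tool frame: the origin (TCP) lies midway between the tips of the shut fingers; the grasp point (between the pads) lies r.grasp_offset behind it (r.grasp_offset is the distance from the TCP to the grasp point, in m); z points along the fingers, y is the direction in which the jaws open and shut (so a half turn about z gives the same grasp; the last joint's range is limited). The gripper opens to 87 mm and grips with 3 to 60 N. Pads are 19 mm wide; open, the fingers measure 117 mm over their backs; the gripper's body (75 mm by 190 mm) begins 51 mm behind the grasp point.
Start: joints at [79.733, 22.042, 0.453, 0, -68.411, -14.817], TCP at [0.265, 0.566, 0.191] pointing down, gripper open.
Joint ranges: [-179.83, 179.83], [-69.29, 118.12], [-61.27, 80.66], [-181.25, 117.63], [-171.15, -9.14], [-177.46, 177.46]. Speed limits (degrees/s): [159.86, 159.86, 180, 180, 180, 180].

## Interface

Orientations are given as a 3x3 rotation matrix whose columns are the frame's x, y, z axes.
In Python, from station import sense, optics, r gives the robot as it stands. The module is installed in compiled form; this text tells all that it offers.
- The arm moves only by the tool servo_tool, never from a script. Its argument "deltas" is a list of rows, each an object with "slide": the shift along the tool's x, y, z in units of 25 mm (1.0 is 25 mm), a list of three; "spin": the turn about the tool's z in units of 8 degrees (1.0 is 8 degrees). A call has 1 to 10 rows; each row shifts and turns the pose as measured when the row begins, along the tool's axes as they then stand; what a row does not reach is not made up. A row lasts 1/10 s, in which the tool goes at most 50 mm and 8.59 degrees, less where a joint would pass 70% of its speed; a pose out of reach is approached as far as the arm can. A call is refused whole if a number of a shift passes 1 or a number of a turn 1, either way. A call with a gripper value outside its range is refused whole. "gripper" is the closure in counts, from 0 (fully open) to 255 (shut), set as the call begins (left out, the last holds). The fingers move at their own pace and stop on an object; the grip force is fixed at half the most. Time passes only in rows, so rows that do not move let the fingers close. It gives the time, the measured TCP pose, the force and the opening at its end, in the units of the state.
- sense(): the state, without advancing time (a new reading comes with each control period).
- optics.capture(name): name is "scene" or "top" or "wrist"; returns a dict with "frame" (480x640x3 uint8, red, green, blue), "camera_matrix" (3x3 intrinsics, pixels), "eye" and "rotation" of the camera in the world. Camera axes: x right, y down, z forward; pixel columns grow to the right and rows downward; lengths in m; the calibration is good to about 2 mm. A picture is of the moment at which its call begins. There is no depth.
- r.finish_job(): hands the job in, once; it reports no verdict.
The state is a dict: "time_s": time; "joints": joint angles; "joint_velocities": joint speeds; "effort": joint torques, N m; "tcp_pos": TCP position; "ee_rot": TCP orientation; "wrist_force": force on the tool from outside, world axes, zero at the start; "moment": the same for the moment, N m; "gripper_width": opening from 0.0 (shut) to 1.0 (fully open).
Only numpy, scipy, OpenCV 4.12 (cv2) and the standard library are available. Lean on these libraries where they do the work, as an engineer would, in place of code of your own. Each camera call takes 0.05 s, during which the arm holds its last target.

## Task

Prop the loose flat aluminium module that lies on the bench on the sloped stand and let go of it, take it again by its overhanging top edge, and stand it on its short edge in the carrier's empty slot, lowering it in rather than dropping it. Then gently lower the carrier's hinged lid until it is fully shut, without slamming it. Leave the two modules already stored and everything else where they are.

Things in the scene. Friction and masses are not known exactly. Their poses are not given: they have to be found in the camera images.
- module: the loose flat aluminium module, 84 x 58 x 14 mm, lying flat on the bench clear of the other things. Origin at its centre; x along its 84 mm length, y along its 58 mm width, z through its 14 mm thickness (both faces and both ends alike). About 150 g.
- stand: fixed stand with a 45 degree ramp, 44 mm wide, that rises towards the stand's own +x; base 130 x 90 x 10 mm, origin under the base's centre. The ramp's surface starts at a lip at local (-35, 0, 35) mm and runs 52 mm up the slope; the lip stands 13 mm proud of the ramp and is 6 mm thick.
- stand_seat (a point): on the stand, local (-10.3, 0, 69.6) mm from its origin: the centre of a properly propped module, lying on the ramp with a 58 mm edge against the lip and its 84 mm length up the slope; its upper 32 mm then overhang the ramp's top with free space beneath
- carrier: fixed blue box open at the top, 78 mm (x) by 150 mm (y) by 98 mm tall, origin under its centre. Floor and walls 5 mm; the end walls (+-y) are only 45 mm tall. Three upright slots at local y = -42, 0, 42 mm hold modules on edge, parallel to the x-z plane, 84 mm length upright. Slots are 18 mm wide between grey ribs at both x walls (68 mm apart), up to 50 mm height, mouths flared up to 60 mm.
- liner: black rubber strip fixed in the bottom of the one empty slot, 54 mm (x) by 14 mm (y) by 4 mm thick, axes as the carrier's; origin under its centre, on the carrier's floor. The module stands on it: its centre is then 46 mm above this origin and its top edge 93 mm above the bench.
- stored_a: stored module like the loose one, standing in a slot of the carrier; 84 mm tall, origin under its lower edge's centre
- stored_b: the other stored module, standing in another slot; origin likewise
- lid (a joint): the carrier lid's hinge: 0 is fully shut, 1.57 upright, starts at 1.7 to 1.9 (leaning back past upright). The stiff hinge holds the lid where it is left; about 2 to 4 N at the edge moves it.
- lid_hinge (a point): middle of the lid's hinge line, which runs along the carrier's y on its +x rim: local (39, 0, 98.5) mm from the carrier's origin
- lid_edge (a point): middle of the lid's free edge, on its outer (upper when shut) face, 82 mm from the hinge. The lid is a flat blue panel 82 x 150 x 6 mm with a 50 mm wide tab that goes 13 mm beyond the edge.
- driver: black-handled screwdriver lying along its x, origin near its middle, a bystander
- motor: round aluminium motor, 68 mm across, 59 mm tall, origin under its centre, a bystander
- tape: grey tape roll lying flat, 96 mm across, 24 mm tall, a bystander
- flask: white bottle 56 mm across, 140 mm tall, origin under its centre, a bystander
- jar: small clear jar, 44 mm across, 50 mm tall, a bystander
- tray: low white parts tray 100 x 140 x 30 mm, origin under its centre, a bystander
Mind the look-alikes: they are no part of the job. What is shaped like the carrier but purple is not meant.

How it is judged (in metres and radians):
On the way, in this order (a step that is already met when the one before it is completed fails the run):
1. the module lies propped on the stand's slope, let go (distance between module and stand_seat below 0.025 m and angle between the z axis of module and the z axis of stand, either way round between 0.6 and 0.97 rad and contact force between the fingers and module below 0.1 N and linear speed of module below 0.02 m/s), for 0.2 s.
2. the module stands in the empty slot, on the rubber strip, let go (horizontal distance between module and liner below 0.012 m and z of module in the frame of liner below 0.051 m and angle between the x axis of module and the z axis of carrier, either way round below 0.14 rad and linear speed of module below 0.02 m/s and contact force between the fingers and module below 0.1 N), for 0.2 s.
At the end, for the whole second after the job is handed in: The module stands upright (within 0.14 rad) on the rubber strip of the formerly empty slot (centre within 12 mm of the strip's sideways, not more than 5 mm high), at rest, and the lid is shut (hinge within 0.03 rad of 0) and still (horizontal distance between module and liner below 0.012 m and z of module in the frame of liner below 0.051 m and angle between the x axis of module and the z axis of carrier, either way round below 0.14 rad and linear speed of module below 0.02 m/s and value of joint lid below 0.03 rad and velocity of joint lid between -0.05 and 0.05 rad/s); the robot touches nothing.
It fails at once if the lid is slammed (turns shut faster than 3 rad/s) (velocity of joint lid below -3 rad/s).
It fails at once if the module is dropped into the slot (falls free, faster than 0.3 m/s, more than 15 mm above its seat) (horizontal distance between module and liner below 0.03 m and z of module in the frame of liner between 0.061 and 0.2 m and contact force between the fingers and module below 0.05 N and linear speed of module above 0.3 m/s).
It fails at once if a stored module is moved more than 20 mm (distance of any of stored_a, stored_b from where it was at the start of the episode above 0.02 m).
It fails at once if a bystander is moved more than 30 mm (distance of any of driver, motor, tape, flask, jar, tray from where it was at the start of the episode above 0.03 m).
It also fails if it takes over 72 s, if anything falls off the work surface, if the arm or the gripper's body presses on something with over 40 N, if the wrist force passes 120 N, or if a joint passes its speed limit or range.

## Working session

There is one attempt and no reset: what is moved stays moved. The work goes in short steps, Python scripts to look and compute and a tool call to move; the robot and the scene stay as the last step left them, time stands still between calls to the robot, and variables do not carry over. Pictures are saved under pics/ and viewed, and the job is handed in when it is done.

Besides the shell and the picture viewer there is one more tool, called after "Request:" as name(argument=value, ...) on one line, values as JSON. servo_tool: Moves the arm, as the interface text tells. Its arguments: {"type":"object","properties":{"deltas":{"type":"array"},"gripper":{"type":"number"}},"required":["deltas"]}

```bash
mkdir -p pics
cat > h.py <<'E'
from station import sense, optics, r
import numpy as np, cv2
def snap(n,tag):
    c=optics.capture(n); f=np.array(c["frame"]); cv2.imwrite(f"pics/{tag}.png",f[:,:,::-1]); np.savez(f"pics/{tag}.npz",f=f,K=c["camera_matrix"],e=c["eye"],R=c["rotation"]); return c
def load(tag):
    d=np.load(f"pics/{tag}.npz"); return d
def ray(d,u,v):
    k=np.linalg.inv(d["K"])@np.array([u,v,1.]); w=d["R"]@k; return d["e"],w/np.linalg.norm(w)
def onz(d,u,v,z):
    e,w=ray(d,u,v); return e+w*(z-e[2])/w[2]
def proj(d,p):
    c=d["R"].T@(np.asarray(p,float)-d["e"]); q=d["K"]@c; return q[:2]/q[2]
def st():
    s=sense(); print("t",s["time_s"],"tcp",np.round(s["tcp_pos"],4),"w",s["gripper_width"],"F",np.round(s["wrist_force"],1)); print(np.round(s["ee_rot"],4)); print(np.round(s["joints"],1)); return s
E
python3 - <<'E'
from h import *
for n in("scene","top","wrist"): 
    c=snap(n,n+"0"); print(n,np.round(c["eye"],3),np.round(c["rotation"],3).tolist(),c["camera_matrix"][0][0])
print(r.grasp_offset); st()
E
```

```text
scene [ 1.234 -0.687  0.757] [[0.722, 0.389, -0.573], [0.692, -0.413, 0.592], [-0.007, -0.824, -0.567]] 468.93188977508413
top [0.437 0.002 1.563] [[0.007, -0.996, 0.09], [-1.0, -0.006, 0.008], [-0.008, -0.09, -0.996]] 571.0049084272746
wrist [0.338 0.532 0.383] [[-0.425, -0.865, -0.267], [-0.905, 0.407, 0.124], [0.002, 0.294, -0.956]] 406.9012910339553
0.0187
t 0.15 tcp [0.2647 0.5656 0.1901] w 1.0032517410377868 F [-0.3 -0.   0.3]
[[ 9.056e-01 -4.240e-01 -6.000e-04]
 [-4.240e-01 -9.056e-01 -1.600e-03]
 [ 1.000e-04  1.700e-03 -1.000e+00]]
[ 79.7  22.1   0.4  -0.  -68.4 -14.8]
```

View pics/scene0.png

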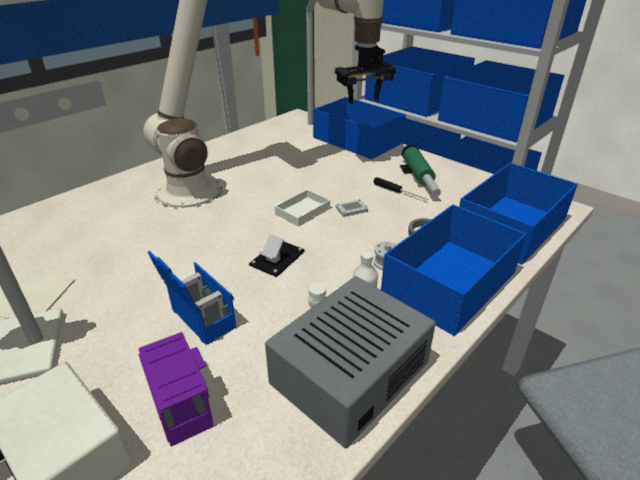

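View pics/top0.png

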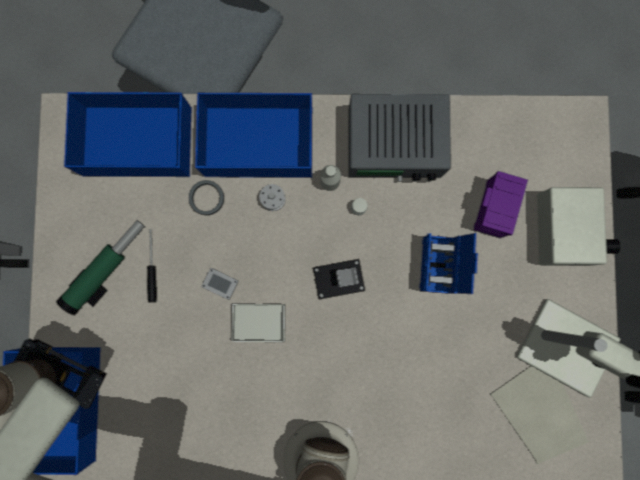

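View pics/wrist0.png

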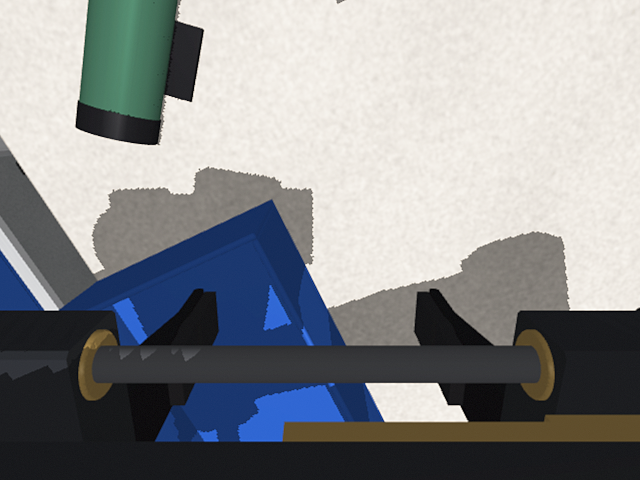

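Run:
```python
from h import *
a=load("top0")["f"]; b=load("scene0")["f"]
def z(f,x0,y0,x1,y1,s): return cv2.resize(f[y0:y1,x0:x1,::-1],None,fx=s,fy=s,interpolation=cv2.INTER_CUBIC)
cv2.imwrite("pics/z1.png",z(a,190,255,390,305,4))
cv2.imwrite("pics/z2.png",z(a,400,150,540,310,4)[:,:])
cv2.imwrite("pics/z3.png",z(b,140,180,340,330,4))
d=load("top0")
for n,u,v,zz in(("mod",220,283,.014),("stand",340,278,.01),("carr",440,263,.098),("purple",500,205,.1)): print(n,np.round(onz(d,u,v,zz),3))
```

```text
mod [0.462 0.274 0.014]
stand [ 0.478 -0.051  0.01 ]
carr [ 0.516 -0.304  0.098]
purple [ 0.667 -0.46   0.1  ]
```

View pics/z1.png

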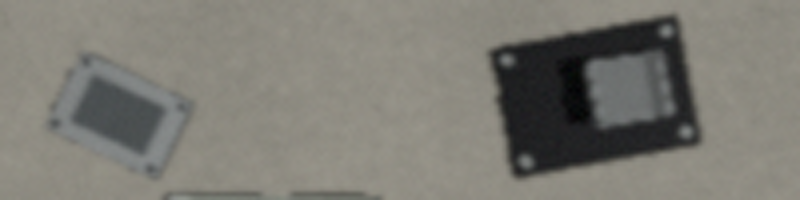

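View pics/z2.png

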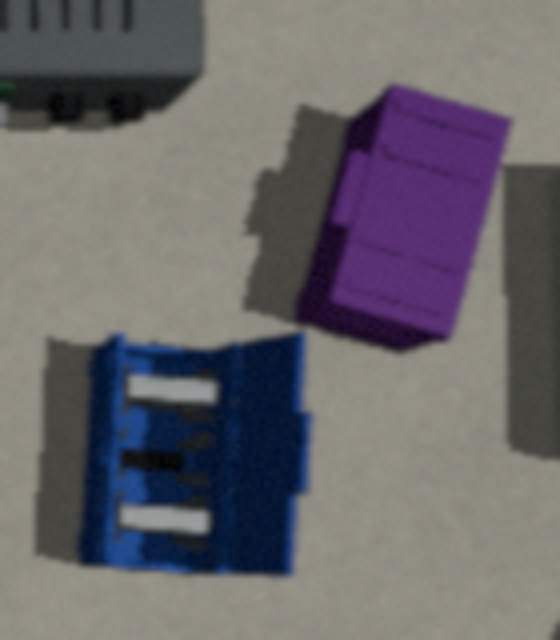

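View pics/z3.png

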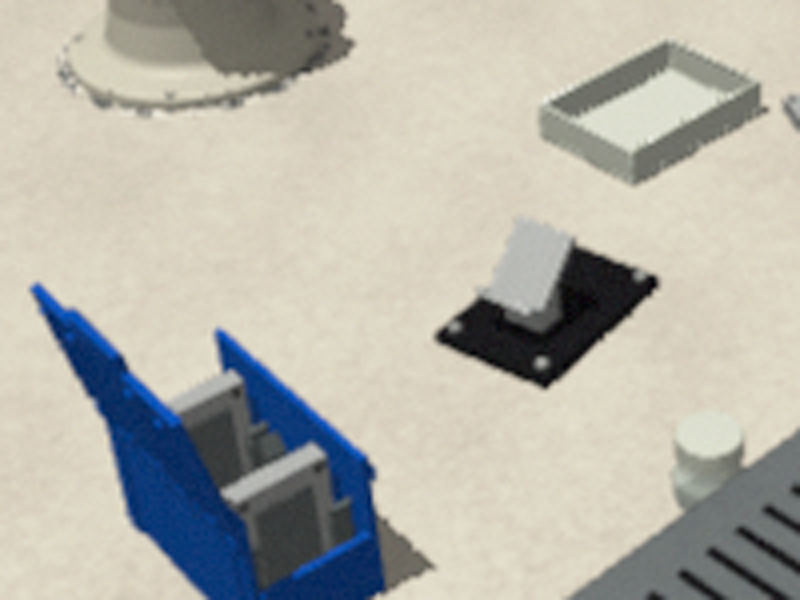

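```bash
cat > m.py <<'E'
from h import *
def rect(d,mask,z):
    cs,_=cv2.findContours(mask.astype(np.uint8),cv2.RETR_EXTERNAL,cv2.CHAIN_APPROX_NONE); c=max(cs,key=cv2.contourArea)[:,0,:].astype(float)
    P=np.array([onz(d,u,v,z)[:2] for u,v in c])*1000
    (cx,cy),(w,h),a=cv2.minAreaRect(P.astype(np.float32)); 
    if w<h: w,h,a=h,w,a+90
    return cx,cy,w,h,a
E
python3 - <<'E'
from m import *
d=load("top0"); f=d["f"].astype(int); g=f.sum(2)
def roi(m,x0,y0,x1,y1):
    o=np.zeros_like(m); o[y0:y1,x0:x1]=m[y0:y1,x0:x1]; return o
hsv=cv2.cvtColor(d["f"],cv2.COLOR_RGB2HSV).astype(int)
print("bench",hsv[260,280],"modframe",hsv[275,215],hsv[283,220],"base",hsv[290,325])
m=roi(hsv[:,:,1]<22,198,264,243,300) ; k=np.ones((3,3),np.uint8)
m=cv2.morphologyEx(m.astype(np.uint8),cv2.MORPH_CLOSE,np.ones((7,7),np.uint8))
print("mod",rect(d,m,.014),m.sum())
b=roi(hsv[:,:,2]<70,305,250,375,305); print("base",rect(d,b,.010))
# ramp bright region
rm=roi(hsv[:,:,2]>85,333,262,362,293)&1
w=roi(hsv[:,:,2]>120,428,236,460,290)&(hsv[:,:,1]<60)
n,l,s,c=cv2.connectedComponentsWithStats(w.astype(np.uint8))
for i in range(1,n):
    if s[i,4]>20: print("stored",rect(d,l==i,.089))
bl=roi((hsv[:,:,0]>100)&(hsv[:,:,0]<125)&(hsv[:,:,1]>130),415,225,480,300)
cv2.imwrite("pics/mk.png",cv2.resize(np.hstack([x.astype(np.uint8)[225:305,190:480]*255 for x in (m|b.astype(np.uint8)|bl.astype(np.uint8),)]),None,fx=2.7,fy=2.7,interpolation=0))
for u,v in ((430,233.5),(421,291),(430,292)): print(onz(d,u,v,.098))
E
```

```text
bench [ 23  23 145] modframe [96 15 87] [90 13 80] base [113  28  36]
mod (466.443115234375, 274.2149353027344, 120.79890441894531, 94.67244720458984, 90.40493077039719) 1508
base (476.2095642089844, -46.58507537841797, 127.7419662475586, 87.15010070800781, 100.87265586853027)
stored (558.2664184570312, -314.3084411621094, 52.11060333251953, 12.0806245803833, 85.56620025634766)
stored (474.67059326171875, -307.1167907714844, 54.0640983581543, 12.543810844421387, 84.66529846191406)
[ 0.59175283 -0.27955368  0.098     ]
[ 0.44405352 -0.2550108   0.098     ]
[ 0.4416707  -0.27791983  0.098     ]
```

View pics/mk.png

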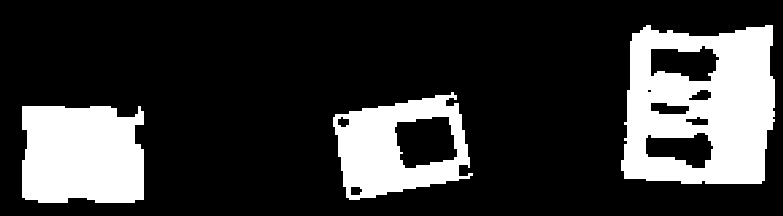

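Run:
```python
from m import *
d=load("top0"); hsv=cv2.cvtColor(d["f"],cv2.COLOR_RGB2HSV).astype(int)
print(hsv[270:298,220,1]);print(hsv[270:298,220,0])
o=np.zeros((480,640),np.uint8); o[264:301,198:243]=((hsv[:,:,0]>60))[264:301,198:243]
o=cv2.morphologyEx(o,cv2.MORPH_OPEN,np.ones((2,2),np.uint8))
n,l,s,c=cv2.connectedComponentsWithStats(o); i=1+np.argmax(s[1:,4]); print(s[i]); print(rect(d,l==i,.014))
# stand check
S=np.array([476.2,-46.6])/1000; a=np.radians(100.87); ex=np.array([np.cos(a),np.sin(a)]); ey=np.array([-ex[1],ex[0]])
for L in ((1.8,22,71.8),(1.8,-22,71.8),(-35,22,35),(-35,-22,35)):
    p=S+ex*L[0]/1000+ey*L[1]/1000; q=np.r_[p,L[2]/1000]
    print(L,proj(d,q),(proj(d,q)-[190,255])*4, "scene z3",(proj(load("scene0"),q)-[140,180])*4)
```

```text
[20 14  6  8  6  6  9 11 19 13 19 22 22 13 22 19 19 16 16 22 14 11  6  8
  6  6 17 24]
[ 19  30  50  98  90  90  90  98  95  98  85  99  99  90  99  95 100  90
  96  99  96  96  80  90  80  70  23  25]
[204 270  34  30 599]
(458.49371337890625, 272.53326416015625, 81.74987030029297, 55.07906723022461, 65.24778747558594)
(1.8, 22, 71.8) [339.92236627 286.54621317] [599.68946506 126.18485266] scene z3 [511.13160056 212.80184434]
(1.8, -22, 71.8) [336.7954329  269.91620769] [587.18173159  59.66483075] scene z3 [566.19366143 233.75072571]
(-35, 22, 35) [353.01515422 284.18341383] [652.06061686 116.73365531] scene z3 [479.80535841 287.20216266]
(-35, -22, 35) [349.93012411 267.96211661] [639.72049645  51.84846642] scene z3 [534.55216927 309.47209411]
```

```bash
cat >> h.py <<'E'
def go(target,yaw=None):
    s=st(); R=np.array(s["ee_rot"]); d=np.asarray(target)-s["tcp_pos"]; y=np.degrees(np.arctan2(R[1,0],R[0,0]))
    print("yaw",round(y,2),"slide units",np.round(R.T@d/.025,3),"spin", None if yaw is None else round(-((yaw-y+180)%360-180)/8,3))
    if yaw is not None:
        a=np.radians(yaw); T=np.array([[np.cos(a),np.sin(a),0],[np.sin(a),-np.cos(a),0],[0,0,-1]]); print("after spin units",np.round(T.T@d/.025,3))
E
python3 - <<'E'
from m import *
d=load("top0")
for u,v in((231,303),(231,341),(285,303)): print(np.round(onz(d,u,v,.03),3))
E
```

```text
[0.409 0.24  0.03 ]
[0.308 0.238 0.03 ]
[0.41  0.096 0.03 ]
```

Request:
servo_tool(deltas=[{"slide":[0,0,-0.2],"spin":1},{"slide":[0,0,0],"spin":1},{"slide":[0,0,0],"spin":1},{"slide":[0,0,0],"spin":1},{"slide":[0,0,0],"spin":1},{"slide":[0,0,0],"spin":1},{"slide":[0,0,0],"spin":1},{"slide":[0,0,0],"spin":1},{"slide":[0,0,0],"spin":1},{"slide":[0,0,0],"spin":1}])

```text
time_s: 1.15
tcp_pos: [0.2635, 0.5629, 0.1903]
ee_rot: [[-0.316, -0.949, -0.004], [-0.949, 0.316, -0.011], [0.012, 0.001, -1.0]]
wrist_force: [0.0, 0.4, 0.8]
gripper_width: 0.999
```

```bash
python3 -c "
from h import *
go([.4522,.2589,.12],-114.75)"
```

```text
t 1.15 tcp [0.2635 0.5629 0.1903] w 0.9990196808666905 F [0.  0.4 0.8]
[[-3.159e-01 -9.488e-01 -4.400e-03]
 [-9.487e-01  3.159e-01 -1.070e-02]
 [ 1.160e-02  8.000e-04 -9.999e-01]]
[ 79.7  22.1   0.5  -0.2 -69.1 -98.1]
yaw -108.42 slide units [  9.121 -11.004   2.909] spin 0.792
after spin units [  7.884 -11.945   2.813]
```

Request:
servo_tool(deltas=[{"slide":[0.7,-1,0],"spin":0.5},{"slide":[0.7,-1,0],"spin":0.3},{"slide":[0.7,-1,0],"spin":0},{"slide":[0.7,-1,0],"spin":0},{"slide":[0.7,-1,0],"spin":0},{"slide":[0.7,-1,0],"spin":0},{"slide":[0.7,-1,0],"spin":0},{"slide":[0.7,-1,0],"spin":0},{"slide":[0.7,-1,0],"spin":0},{"slide":[0.7,-1,0.5],"spin":0}])

```text
time_s: 2.15
tcp_pos: [0.4224, 0.2932, 0.1774]
ee_rot: [[-0.42, -0.907, -0.005], [-0.907, 0.42, -0.013], [0.014, -0.001, -1.0]]
wrist_force: [0.4, 1.1, -0.3]
gripper_width: 0.999
```

```bash
python3 -c "
from h import *
go([.4522,.2589,.10],-114.75)"
```

```text
t 2.15 tcp [0.4224 0.2932 0.1774] w 0.999359983172302 F [ 0.4  1.1 -0.3]
[[-4.204e-01 -9.073e-01 -5.300e-03]
 [-9.072e-01  4.204e-01 -1.350e-02]
 [ 1.450e-02 -8.000e-04 -9.999e-01]]
[ 53.   12.3 -15.7   0.2 -62.8 -78. ]
yaw -114.86 slide units [ 0.699 -1.655  3.11 ] spin -0.014
after spin units [ 0.747 -1.656  3.098]
```

Request:
servo_tool(deltas=[{"slide":[0.35,-0.8,0.6],"spin":0},{"slide":[0.35,-0.8,0.8],"spin":0},{"slide":[0,0,0.8],"spin":0},{"slide":[0,0,0],"spin":0},{"slide":[0,0,0],"spin":0}])

```text
time_s: 2.65
tcp_pos: [0.4524, 0.2536, 0.12]
ee_rot: [[-0.426, -0.905, -0.008], [-0.905, 0.426, -0.015], [0.017, 0.0, -1.0]]
wrist_force: [1.0, 0.4, 0.6]
gripper_width: 1.0
```

```bash
python3 -c "
from h import *
go([.4522,.2589,.003],-114.75); d=snap('wrist','w1')
c=np.array([.4585,.2725]);a=np.radians(65.25);e=np.array([np.cos(a),np.sin(a)]);n=np.array([-e[1],e[0]])
for i,j in((1,1),(1,-1),(-1,-1),(-1,1)): print(proj(d,np.r_[c+.042*i*e+.029*j*n,.014]))"
```

```text
t 2.65 tcp [0.4524 0.2536 0.12  ] w 1.0002031767361197 F [1.  0.4 0.6]
[[-4.258e-01 -9.048e-01 -7.800e-03]
 [-9.046e-01  4.259e-01 -1.550e-02]
 [ 1.730e-02  4.000e-04 -9.998e-01]]
[ 47.4  16.  -19.8   0.3 -55.2 -72.8]
yaw -115.21 slide units [-0.271  0.096  4.676] spin -0.057
after spin units [-0.191  0.096  4.68 ]Traceback (most recent call last):
  File "<string>", line 5, in <module>
    for i,j in((1,1),(1,-1),(-1,-1),(-1,1)): print(proj(d,np.r_[c+.042*i*e+.029*j*n,.014]))
                                                   ~~~~^^^^^^^^^^^^^^^^^^^^^^^^^^^^^^^^^^^
  File "h.py", line 12, in proj
    c=d["R"].T@(np.asarray(p,float)-d["e"]); q=d["K"]@c; return q[:2]/q[2]
      ~^^^^^
KeyError: 'R'
```

View pics/w1.png

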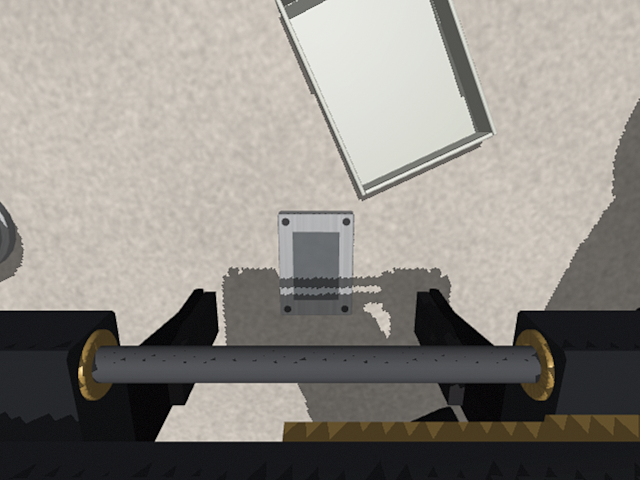

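Request:
servo_tool(deltas=[{"slide":[-0.2,0.1,0.9],"spin":0},{"slide":[0,0,0.9],"spin":0},{"slide":[0,0,0.9],"spin":0},{"slide":[0,0,0.9],"spin":0},{"slide":[0,0,0.7],"spin":0}])

```text
time_s: 3.2
tcp_pos: [0.4565, 0.2666, 0.0185]
ee_rot: [[-0.42, -0.908, 0.008], [-0.908, 0.42, -0.001], [-0.002, -0.007, -1.0]]
wrist_force: [-0.2, 0.4, -0.2]
gripper_width: 1.002
```

```bash
python3 -c "
from h import *
go([.4522,.2589,.003],-114.75)"
```

```text
t 3.2 tcp [0.4565 0.2666 0.0185] w 1.0018276110551505 F [-0.2  0.4 -0.2]
[[-4.198e-01 -9.076e-01  7.500e-03]
 [-9.076e-01  4.198e-01 -9.000e-04]
 [-2.300e-03 -7.200e-03 -1.000e+00]]
[ 48.1  23.8 -25.9   0.6 -40.  -73.4]
yaw -114.82 slide units [0.351 0.03  0.618] spin -0.009
after spin units [0.349 0.026 0.619]
```

Request:
servo_tool(deltas=[{"slide":[0.35,0,0.3],"spin":0},{"slide":[0,0,0.3],"spin":0}])

```text
time_s: 3.4
tcp_pos: [0.4526, 0.2594, 0.0033]
ee_rot: [[-0.418, -0.908, 0.008], [-0.908, 0.418, -0.001], [-0.003, -0.008, -1.0]]
wrist_force: [0.2, 0.4, 0.5]
gripper_width: 0.998
```

```bash
python3 -c "
from h import *
go([.4522,.2589,.003],-114.75)"
```

```text
t 3.4 tcp [0.4526 0.2594 0.0033] w 0.9979598442966278 F [0.2 0.4 0.5]
[[-4.179e-01 -9.084e-01  8.000e-03]
 [-9.085e-01  4.179e-01 -5.000e-04]
 [-2.900e-03 -7.500e-03 -1.000e+00]]
[ 47.9  24.6 -27.7   0.6 -37.4 -73.1]
yaw -114.7 slide units [0.026 0.006 0.013] spin 0.006
after spin units [0.026 0.006 0.013]
```

Request:
servo_tool(deltas=[{"slide":[0,0,0]},{"slide":[0,0,0]},{"slide":[0,0,0]},{"slide":[0,0,0]},{"slide":[0,0,0]},{"slide":[0,0,0]}], gripper=255)

```text
invalid input
```

Request:
servo_tool(deltas=[{"slide":[0,0,-0.4]},{"slide":[0,0,-0.9]},{"slide":[0,0,-1]},{"slide":[0,0,-1]},{"slide":[0,0,-1]},{"slide":[0,0,-1]}])

```text
invalid input
```

```bash
python3 -c "
from h import *
snap('scene','s1');snap('wrist','w2')
f=load('s1')['f'];cv2.imwrite('pics/s1z.png',cv2.resize(f[100:330,220:460,::-1],None,fx=2.5,fy=2.5,interpolation=2))
S=np.array([.4762,-.0466]);a=np.radians(100.87);ex=np.array([np.cos(a),np.sin(a)])
P=S+ex*(-.0209+.0035);print(P);go(np.r_[P,.12],-79.13)"
```

```text
[ 0.47948131 -0.0636878 ]
t 3.5 tcp [0.4529 0.2597 0.003 ] w 1.0013488317212917 F [0.1 0.1 0.3]
[[-0.4178 -0.9085  0.0078]
 [-0.9085  0.4178 -0.001 ]
 [-0.0024 -0.0075 -1.    ]]
[ 47.9  24.7 -27.7   0.6 -37.4 -73.1]
yaw -114.7 slide units [11.298 -6.406 -4.658] spin -4.446
after spin units [12.905  1.396 -4.679]
```

View pics/s1z.png

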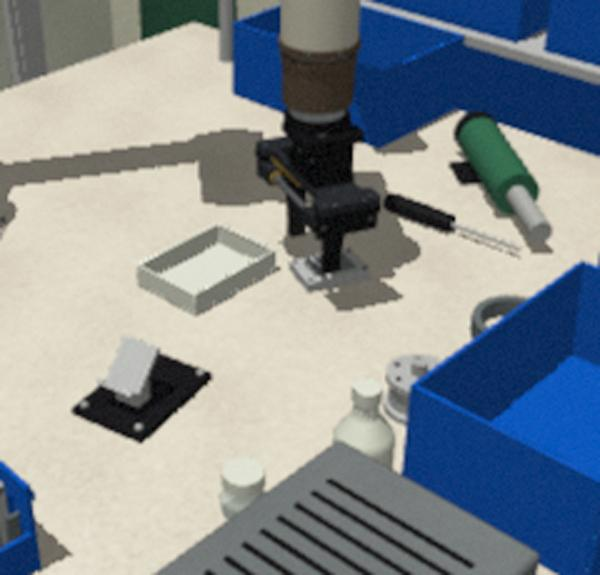

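View pics/w2.png

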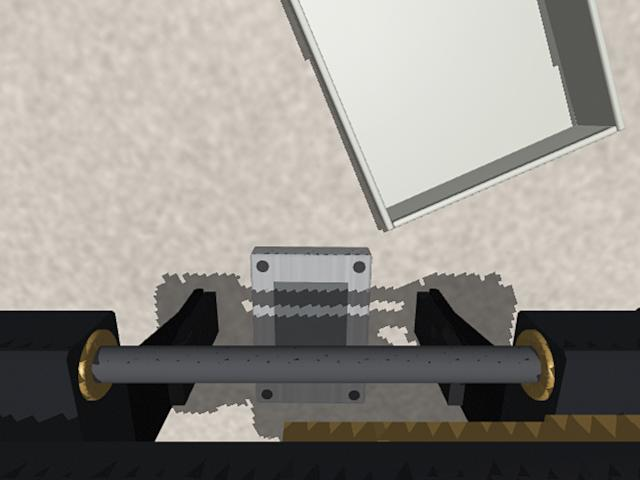

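Request:
servo_tool(deltas=[{"slide":[0,0,0],"spin":0},{"slide":[0,0,0],"spin":0},{"slide":[0,0,0],"spin":0},{"slide":[0,0,0],"spin":0},{"slide":[0,0,0],"spin":0},{"slide":[0,0,0],"spin":0}], gripper=255)

```text
time_s: 4.1
tcp_pos: [0.4551, 0.262, 0.0065]
ee_rot: [[-0.417, -0.909, 0.013], [-0.909, 0.417, 0.004], [-0.009, -0.01, -1.0]]
wrist_force: [0.1, 0.2, -0.1]
gripper_width: 0.54
```

Request:
servo_tool(deltas=[{"slide":[0,0,-0.4],"spin":0},{"slide":[0,0,-0.9],"spin":0},{"slide":[0,0,-1],"spin":0},{"slide":[0,0,-1],"spin":0},{"slide":[0,0,-1],"spin":0},{"slide":[0,0,-1],"spin":0}])

```text
time_s: 4.7
tcp_pos: [0.4513, 0.2592, 0.1431]
ee_rot: [[-0.418, -0.909, 0.007], [-0.909, 0.418, -0.002], [-0.001, -0.007, -1.0]]
wrist_force: [0.7, 0.5, -0.4]
gripper_width: 0.03
```

```bash
python3 -c "
from h import *
snap('scene','s1');snap('wrist','w2')
f=load('s1')['f'];cv2.imwrite('pics/s1z.png',cv2.resize(f[100:330,220:460,::-1],None,fx=2.5,fy=2.5,interpolation=2))
go([.4795,-.0637,.12],-79.13)"
```

```text
t 4.8 tcp [0.4537 0.2612 0.1461] w 0.014768993967572131 F [ 0.3 -0.4 -0.1]
[[-0.4166 -0.909   0.014 ]
 [-0.909   0.4167  0.0035]
 [-0.009  -0.0113 -0.9999]]
[ 48.   14.  -18.4   0.6 -56.9 -72.9]
yaw -114.62 slide units [11.391 -6.343  1.014] spin -4.437
after spin units [12.957  1.435  1.045]
```

View pics/s1z.png

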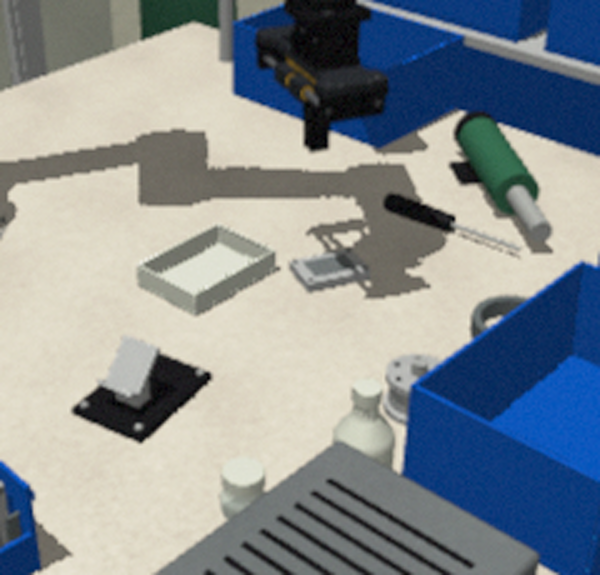

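View pics/w2.png

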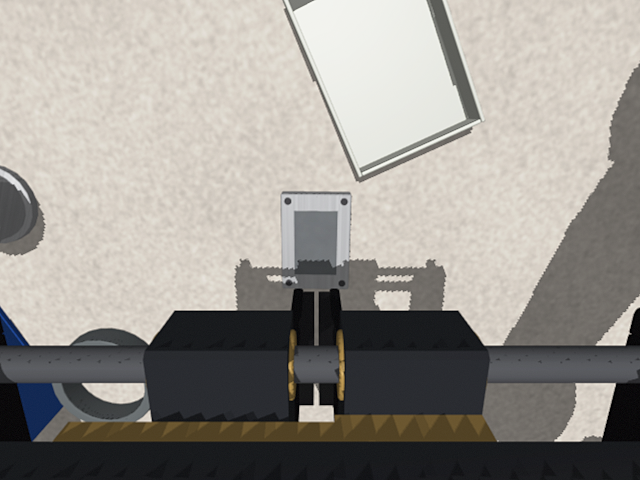

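```bash
python3 -c "
from m import *
d=load('w2'); s=sense(); print(proj(d,s['tcp_pos'])); 
for u,v in((284,193),(350,193),(283,290),(350,290)): print(np.round(onz(d,u,v,.014),4))
print(d['e'],d['R'],s['gripper_width'])
e=snap('top','t1'); f=load('t1')['f'];cv2.imwrite('pics/t1z.png',cv2.resize(f[230:330,170:310,::-1],None,fx=5,fy=5,interpolation=2))
"
```

```text
[316.63393734 282.76298619]
[0.4696 0.2294 0.014 ]
[0.421  0.2516 0.014 ]
[0.5079 0.3058 0.014 ]
[0.4547 0.3299 0.014 ]
[0.41748721 0.18694176 0.34004755] [[-0.90870604  0.39461386  0.13613681]
 [ 0.41727803  0.86768624  0.27018446]
 [-0.0115055   0.30232515 -0.95313542]] 0.014768993967572131
```

View pics/t1z.png

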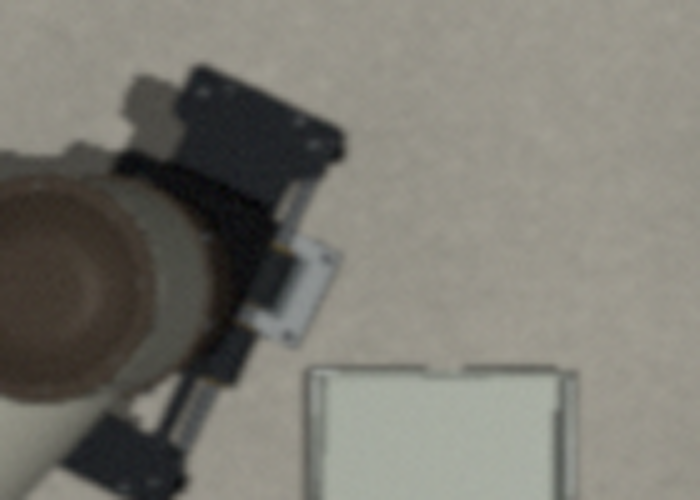

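```bash
python3 -c "
from m import *
d=load('scene0')
for z in (.003,.01,.02,.03,.04):
  R=np.array([[-.4178,-.9085],[-.9085,.4178]])
  p=np.array([.4526,.2594])
  for k in (-1,1):
    q=p+k*.0435*R[:,1]; print(z,k,np.round(q,3),np.round((proj(d,np.r_[q,z])-[220,100])*2.5))
"
```

```text
0.003 -1 [0.492 0.241] [326. 293.]
0.003 1 [0.413 0.278] [296. 258.]
0.01 -1 [0.492 0.241] [326. 288.]
0.01 1 [0.413 0.278] [296. 253.]
0.02 -1 [0.492 0.241] [326. 281.]
0.02 1 [0.413 0.278] [296. 246.]
0.03 -1 [0.492 0.241] [327. 273.]
0.03 1 [0.413 0.278] [297. 239.]
0.04 -1 [0.492 0.241] [327. 266.]
0.04 1 [0.413 0.278] [297. 232.]
```

Request:
servo_tool(deltas=[{"slide":[0,0,0],"spin":0},{"slide":[0,0,0],"spin":0},{"slide":[0,0,0],"spin":0},{"slide":[0,0,0],"spin":0},{"slide":[0,0,0],"spin":0},{"slide":[0,0,0],"spin":0},{"slide":[0,0,0],"spin":0},{"slide":[0,0,0],"spin":0},{"slide":[0,0,0],"spin":0}], gripper=72)

```text
time_s: 5.75
tcp_pos: [0.4501, 0.2583, 0.14]
ee_rot: [[-0.418, -0.908, 0.004], [-0.908, 0.418, -0.005], [0.003, -0.005, -1.0]]
wrist_force: [0.5, -0.4, -0.9]
gripper_width: 0.69
```

```bash
python3 -c "
from h import *
snap('scene','s2');snap('wrist','w3')
f=load('s2')['f'];a=cv2.resize(f[50:250,300:440,::-1],None,fx=3,fy=3,interpolation=2)
g=load('w3')['f'][220:470,130:510,::-1]
cv2.imwrite('pics/s2z.png',a);cv2.imwrite('pics/w3z.png',g)
s=st()
R=s['ee_rot'];w=.087*s['gripper_width']/2
for dz in (0,.01,.02,.03):
  for k in (-1,1):
    print(dz,k,(proj(load('s2'),s['tcp_pos']+R@[0,k*w,-dz])-[300,50])*3,proj(load('w3'),s['tcp_pos']+R@[0,k*w,-dz])-[130,220])
"
```

```text
t 5.85 tcp [0.4501 0.2583 0.1401] w 0.7067738811163938 F [-0.5 -0.6 -0.5]
[[-0.418  -0.9084  0.0039]
 [-0.9084  0.418  -0.0046]
 [ 0.0025 -0.0055 -1.    ]]
[ 48.   14.3 -18.9   0.4 -56.9 -72.9]
0 -1 [148.05770694 371.88369134] [125.81174882  64.47237547]
0 1 [121.37388525 345.43789701] [246.12793401  64.31456299]
0.01 -1 [148.45153049 362.36876369] [122.92844983  72.45125597]
0.01 1 [121.64514049 336.14256153] [249.0418297   72.28485683]
0.02 -1 [148.84870062 352.7729816 ] [119.75321439  81.23800481]
0.02 1 [121.91862108 326.77096859] [252.25072158  81.06204514]
0.03 -1 [149.24926016 343.09531006] [116.23933995  90.9618608 ]
0.03 1 [122.19435449 317.32217592] [255.80179525  90.7751933 ]
```

View pics/s2z.png

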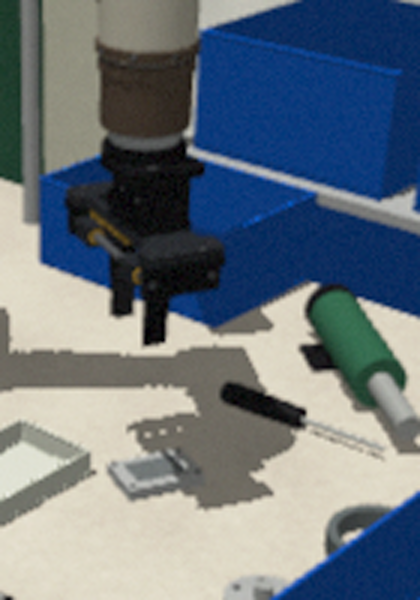

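View pics/w3z.png

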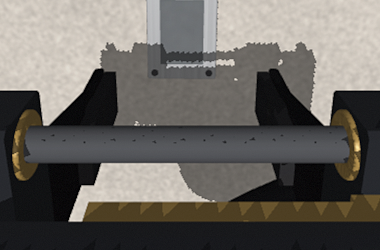

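```bash
python3 -c "
from h import *
f=load('w3')['f'][60:320,230:530,::-1]
cv2.imwrite('pics/w3y.png',cv2.resize(f,None,fx=2.5,fy=2.3,interpolation=2))
f=load('top0')['f'][260:350,195:295,::-1]
cv2.imwrite('pics/t0y.png',cv2.resize(f,None,fx=6,fy=6,interpolation=2))
"
```

```text
(no output)
```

View pics/w3y.png

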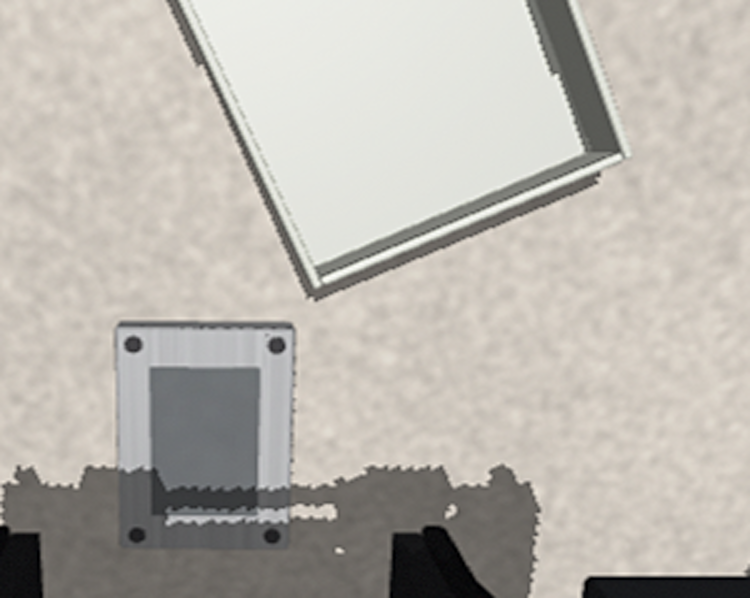

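View pics/t0y.png

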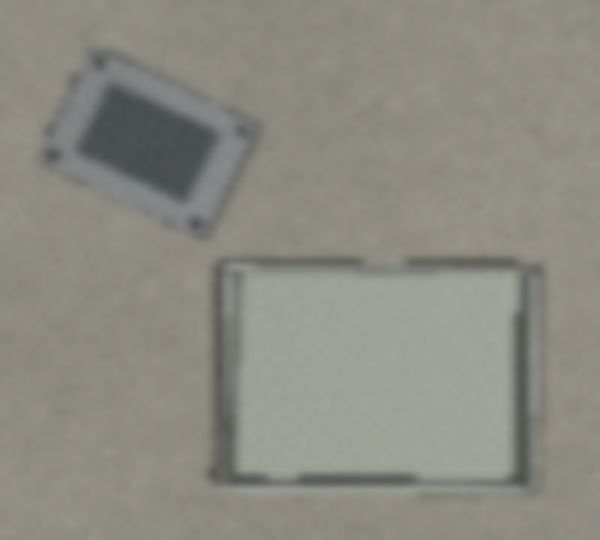

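```bash
python3 -c "
from h import *
t=load('top0'); d=load('w3')
c=np.array([.4585,.2725]);a=np.radians(65.25);e=np.array([np.cos(a),np.sin(a)]);n=np.array([-e[1],e[0]])
X=[np.r_[c+.042*i*e+.029*j*n,.014] for i,j in((-1,-1),(-1,1),(1,1),(1,-1))]+[onz(t,231.3,303.9,.03),onz(t,230.7,340.5,.03)]
U=[(277.2,202.2),(347.6,202.2),(345.2,298.7),(278,298.7),(356.8,184.8),(481.2,127.4)]
X=np.array(X);U=np.array(U)
for x,u in zip(X,U): print(np.round(x,4),u,np.round(proj(d,x),1))
ok,rv,tv=cv2.solvePnP(X,U,d['K'],None); R,_=cv2.Rodrigues(rv); eye=(-R.T@tv).ravel(); print(eye,d['e'],eye-d['e']); print(np.round(R.T-d['R'],3))
"
```

```text
[0.4673 0.2222 0.014 ] [277.2 202.2] [277.9 192.6]
[0.4146 0.2465 0.014 ] [347.6 202.2] [351.4 192.6]
[0.4497 0.3228 0.014 ] [345.2 298.7] [348.9 290.9]
[0.5024 0.2985 0.014 ] [278.  298.7] [280.6 290.8]
[0.4065 0.2396 0.03  ] [356.8 184.8] [359.4 183.4]
[0.3098 0.2393 0.03  ] [481.2 127.4] [484.  126.3]
[0.40538845 0.21762202 0.33528101] [0.4156076  0.18568076 0.33297588] [-0.01021915  0.03194126  0.00230513]
[[ 0.006  0.006  0.02 ]
 [ 0.007  0.022 -0.107]
 [-0.063 -0.089 -0.02 ]]
```

```bash
python3 -c "
from h import *
d=load('s1')
for dz in (0,.01,.02,.03): print(dz,(proj(d,np.array([.452,.2597,.1445+dz]))-[220,100])*2.5)
f=d['f'][100:220,300:420,::-1];cv2.imwrite('pics/s1y.png',cv2.resize(f,None,fx=5,fy=5,interpolation=2))
for dz in (0,.01,.02,.03): print(dz,(proj(d,np.array([.452,.2597,.1445+dz]))-[300,100])*5)
"
```

```text
0 [314.23573732 170.3380251 ]
0.01 [314.5209826  162.49439591]
0.02 [314.80863524 154.58456953]
0.03 [315.09872585 146.60770438]
0 [228.47147463 340.67605021]
0.01 [229.0419652  324.98879182]
0.02 [229.61727049 309.16913906]
0.03 [230.19745171 293.21540877]
```

View pics/s1y.png

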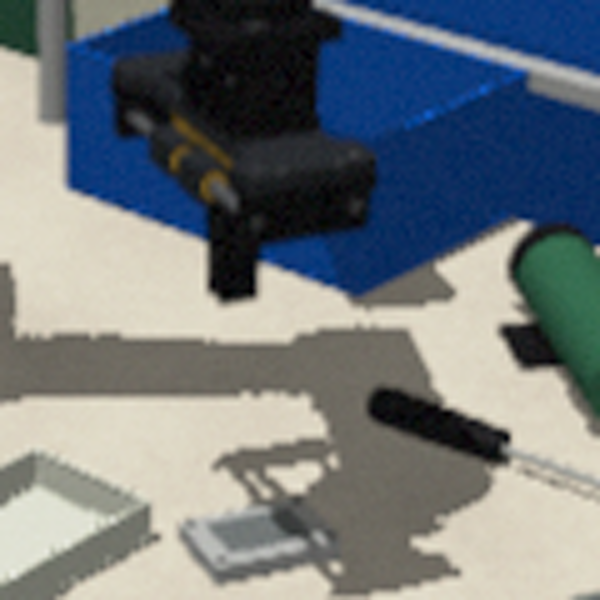

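```bash
python3 -c "
from h import *
a=load('scene0')['f'][190:225,325:380,::-1];b=load('s2')['f'][190:225,325:380,::-1]
cv2.imwrite('pics/cmp.png',cv2.resize(np.vstack([a,b]),None,fx=8,fy=8,interpolation=2))
d=load('top0');s=load('scene0')
c=np.array([.4585,.2725]);A=np.radians(65.25);e=np.array([np.cos(A),np.sin(A)]);n=np.array([-e[1],e[0]])
for i,j in((-1,-1),(-1,1),(1,1),(1,-1)): 
  q=np.r_[c+.042*i*e+.029*j*n,.014]; print((proj(s,q)-[325,190])*8,(proj(d,q)-[195,260])*6)
"
```

```text
[119.81011884 187.00914386] [264.57805549 127.67247836]
[ 57.98367283 112.81900035] [208.48455859 244.53796092]
[255.09441394  71.23648187] [ 41.30595369 165.01354802]
[322.00191455 142.82344968] [97.74940975 48.66524598]
```

View pics/cmp.png

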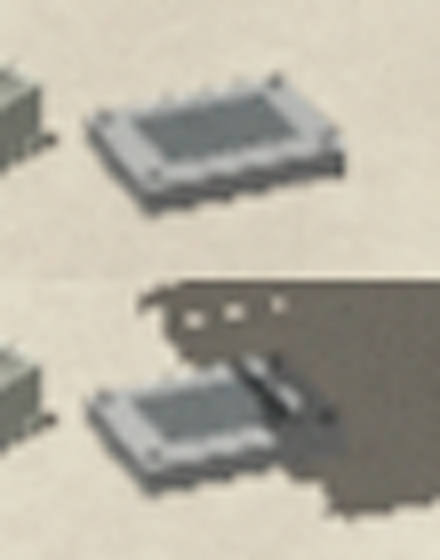

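```bash
cat >> h.py <<'E'
def tri(*obs):
    A=np.zeros((3,3));b=np.zeros(3);L=[]
    for d,u,v in obs:
        e,w=ray(d,u,v);M=np.eye(3)-np.outer(w,w);A+=M;b+=M@e;L.append((e,w))
    p=np.linalg.solve(A,b); return p,[np.linalg.norm(np.cross(p-e,w)) for e,w in L]
E
python3 -c "
from h import *
t=load('top0');s=load('scene0');w=load('w3')
T=[(262,125),(208,240),(42,160),(98,47)];S=[(150,190),(88,125),(285,78),(345,150)];W=[(277.2,202.2),(347.6,202.2),(345.2,298.7),(278,298.7)]
for a,b,c in zip(T,S,W):
  a=(195+a[0]/6,260+a[1]/6);b=(325+b[0]/8,190+b[1]/8)
  for n,o in (('ts',((t,*a),(s,*b))),('tw',((t,*a),(w,*c))),('sw',((s,*b),(w,*c)))):
    p,r=tri(*o);print(n,np.round(p,4),np.round(np.array(r)*1000,1),end=' | ')
  print()
# tray corners top: near corner
"
```

```text
ts [0.4719 0.227  0.0119] [4.7 4.7] | tw [0.4683 0.224  0.0293] [2.8 2.8] | sw [0.4729 0.2306 0.0108] [1.7 1.7] | 
ts [0.4199 0.251  0.0082] [4.7 4.7] | tw [0.4184 0.2284 0.1291] [0.3 0.3] | sw [0.4213 0.2546 0.0075] [1.3 1.3] | 
ts [0.4556 0.3265 0.011 ] [4.9 4.9] | tw [0.4521 0.3173 0.0387] [0.4 0.4] | sw [0.4568 0.3312 0.0096] [1.2 1.2] | 
ts [0.5062 0.3018 0.0104] [3.9 3.9] | tw [0.5016 0.2948 0.0368] [1. 1.] | sw [0.5086 0.3053 0.0104] [0.2 0.2] |
```

```bash
python3 -c "
from h import *
go([.4586,.2668,-.01],-115.2)"
```

```text
t 5.85 tcp [0.4501 0.2583 0.1401] w 0.7067738811163938 F [-0.5 -0.6 -0.5]
[[-0.418  -0.9084  0.0039]
 [-0.9084  0.418  -0.0046]
 [ 0.0025 -0.0055 -1.    ]]
[ 48.   14.3 -18.9   0.4 -56.9 -72.9]
yaw -114.71 slide units [-0.467 -0.133  6.003] spin 0.061
after spin units [-0.453 -0.162  6.003]
```

Request:
servo_tool(deltas=[{"slide":[-0.3,-0.2,0.9],"spin":0.1},{"slide":[0,0,0.9],"spin":0},{"slide":[0,0,0.9],"spin":0},{"slide":[0,0,0.9],"spin":0},{"slide":[0,0,0.9],"spin":0},{"slide":[0,0,0.7],"spin":0}], gripper=35)

```text
time_s: 6.45
tcp_pos: [0.4625, 0.266, 0.0102]
ee_rot: [[-0.43, -0.903, 0.013], [-0.903, 0.43, 0.004], [-0.009, -0.01, -1.0]]
wrist_force: [-0.1, -0.1, -0.4]
gripper_width: 0.854
```

```bash
python3 -c "
from h import *
go([.4586,.2668,-.02],-115.2);snap('wrist','w4');snap('scene','s4')
f=load('s4')['f'][120:240,290:410,::-1];cv2.imwrite('pics/s4y.png',cv2.resize(f,None,fx=5,fy=5,interpolation=2))"
```

```text
t 6.45 tcp [0.4625 0.266  0.0102] w 0.8543531843330865 F [-0.1 -0.1 -0.4]
[[-0.4302 -0.9026  0.0132]
 [-0.9027  0.4303  0.0038]
 [-0.009  -0.0103 -0.9999]]
[ 47.6  24.7 -26.1   0.7 -38.6 -73.6]
yaw -115.48 slide units [0.05  0.166 1.207] spin -0.035
after spin units [0.038 0.154 1.209]
```

View pics/w4.png

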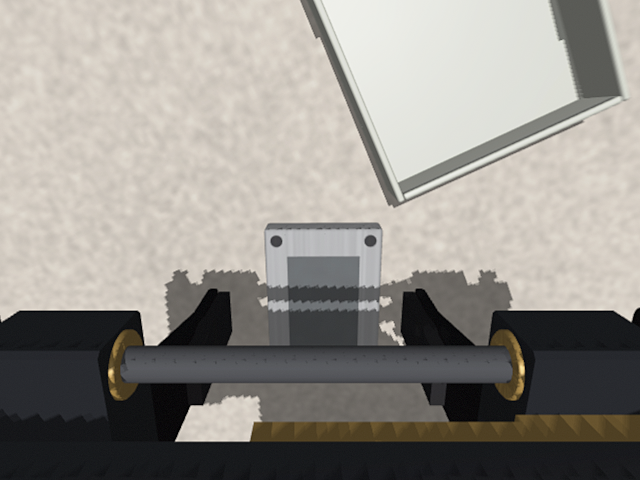

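View pics/s4y.png

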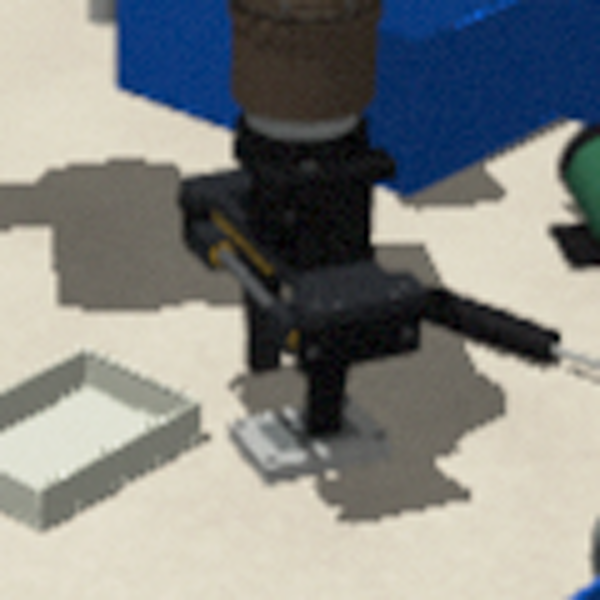

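Request:
servo_tool(deltas=[{"slide":[0.05,0.15,0.6],"spin":0},{"slide":[0,0,0.5],"spin":0}])

```text
time_s: 6.75
tcp_pos: [0.4597, 0.2673, -0.0162]
ee_rot: [[-0.43, -0.903, 0.014], [-0.903, 0.43, 0.004], [-0.01, -0.011, -1.0]]
wrist_force: [-0.8, -0.7, 0.2]
gripper_width: 0.863
```

Request:
servo_tool(deltas=[{"slide":[0,0,0.15],"spin":0}])

```text
time_s: 6.85
tcp_pos: [0.4599, 0.2674, -0.0199]
ee_rot: [[-0.429, -0.903, 0.014], [-0.903, 0.429, 0.004], [-0.01, -0.011, -1.0]]
wrist_force: [0.2, 1.0, 0.7]
gripper_width: 0.864
```

Request:
servo_tool(deltas=[{"slide":[0,0,0.12],"spin":0}])

```text
time_s: 6.95
tcp_pos: [0.4605, 0.268, -0.0222]
ee_rot: [[-0.429, -0.903, 0.015], [-0.903, 0.429, 0.005], [-0.011, -0.012, -1.0]]
wrist_force: [0.1, -0.8, 0.6]
gripper_width: 0.864
```

Request:
servo_tool(deltas=[{"slide":[0,0,0.02],"spin":0},{"slide":[0,0,0.02],"spin":0},{"slide":[0,0,0.02],"spin":0},{"slide":[0,0,0.02],"spin":0},{"slide":[0,0,0.02],"spin":0}], gripper=255)

```text
time_s: 7.45
tcp_pos: [0.4616, 0.2691, -0.0218]
ee_rot: [[-0.429, -0.903, 0.018], [-0.903, 0.429, 0.008], [-0.015, -0.013, -1.0]]
wrist_force: [-0.7, 0.4, 3.6]
gripper_width: 0.657
```

Request:
servo_tool(deltas=[{"slide":[0,0,-0.3],"spin":0},{"slide":[0,0,-0.7],"spin":0},{"slide":[0,0,-1],"spin":0},{"slide":[0,0,-1],"spin":0},{"slide":[0,0,-1],"spin":0},{"slide":[0,0,-1],"spin":0}])

```text
time_s: 8.05
tcp_pos: [0.4559, 0.2647, 0.1035]
ee_rot: [[-0.431, -0.903, 0.008], [-0.903, 0.431, -0.001], [-0.002, -0.008, -1.0]]
wrist_force: [-0.5, 0.4, -1.0]
gripper_width: 0.659
```

```bash
python3 -c "
from h import *
go([.4795,-.0637,.13],-79.13);snap('wrist','w5');snap('scene','s5')
f=load('s5')['f'][80:220,290:410,::-1];cv2.imwrite('pics/s5y.png',cv2.resize(f,None,fx=4,fy=4,interpolation=2))"
```

```text
t 8.05 tcp [0.4559 0.2647 0.1035] w 0.6585210577859563 F [-0.5  0.4 -1. ]
[[-0.4306 -0.9025  0.0082]
 [-0.9026  0.4306 -0.0012]
 [-0.0025 -0.0079 -1.    ]]
[ 48.1  17.2 -20.8   0.5 -51.7 -73.9]
yaw -115.5 slide units [11.447 -6.517 -1.038] spin -4.547
after spin units [13.079  1.55  -1.061]
```

View pics/w5.png

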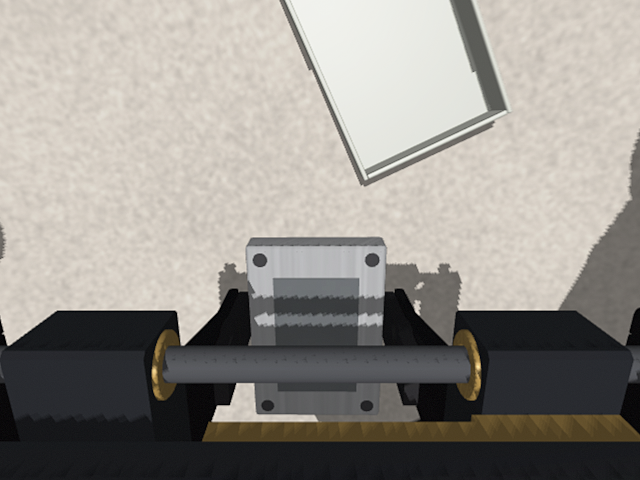

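View pics/s5y.png

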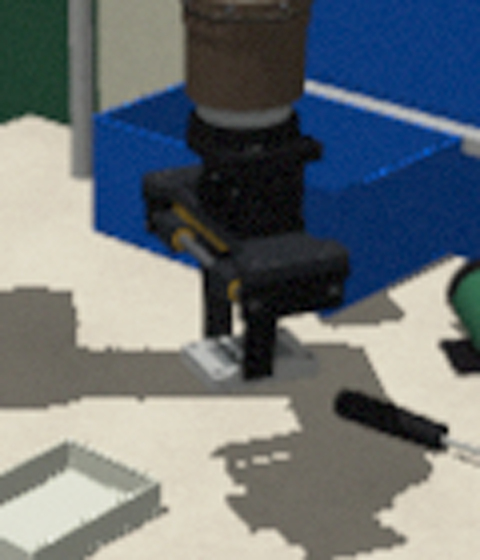

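Request:
servo_tool(deltas=[{"slide":[0.9,-0.3,-0.5],"spin":-0.9},{"slide":[0.9,-0.2,-0.5],"spin":-0.9},{"slide":[0.9,-0.1,-0.3],"spin":-0.9},{"slide":[1,0,0],"spin":-0.9},{"slide":[1,0,0],"spin":-0.9},{"slide":[1,0.3,0],"spin":0},{"slide":[1,0.3,0],"spin":0},{"slide":[0.8,0.3,0],"spin":0},{"slide":[0.2,0,0],"spin":0}])

```text
time_s: 9.05
tcp_pos: [0.438, 0.061, 0.1308]
ee_rot: [[0.209, -0.978, 0.002], [-0.978, -0.209, 0.001], [-0.001, -0.002, -1.0]]
wrist_force: [0.3, -0.3, -1.7]
gripper_width: 0.656
```

```bash
python3 -c "
from h import *
go([.4795,-.0637,.14],-79.13);snap('wrist','w6');snap('scene','s6')"
```

```text
t 9.05 tcp [0.438  0.061  0.1308] w 0.6561774185530612 F [ 0.3 -0.3 -1.7]
[[ 2.090e-01 -9.779e-01  1.900e-03]
 [-9.779e-01 -2.090e-01  1.200e-03]
 [-8.000e-04 -2.100e-03 -1.000e+00]]
[ 29.1   7.5 -29.2  -0.  -53.2 -17. ]
yaw -77.94 slide units [ 5.224 -0.583 -0.373] spin 0.149
after spin units [ 5.211 -0.691 -0.37 ]
```

View pics/w6.png

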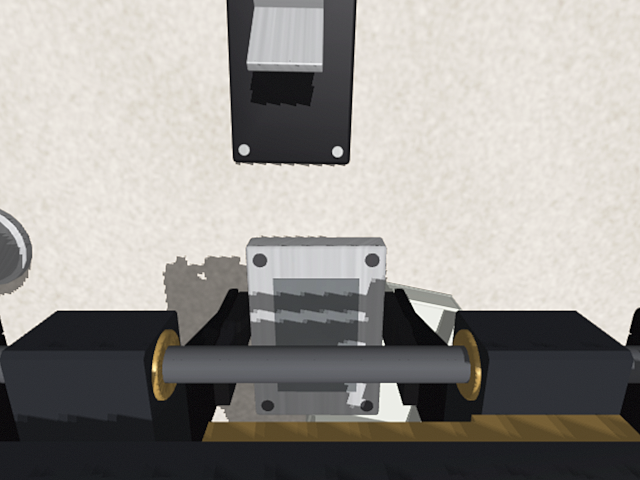

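```bash
python3 -c "
from h import *
w=load('w6');s=load('s6')
g=w['f'][0:180,200:380,::-1];cv2.imwrite('pics/w6z.png',cv2.resize(g,None,fx=3.3,fy=3.3,interpolation=2))
g=s['f'][225:280,240:312,::-1];cv2.imwrite('pics/s6z.png',cv2.resize(g,None,fx=8,fy=8,interpolation=2))
for u,v,z in((233,163,.01),(349,164,.01),(247,66,.0718),(323,68,.0718)): print(np.round(onz(w,u,v,z),4))
"
```

```text
[0.51   0.0266 0.01  ]
[0.4236 0.009  0.01  ]
[ 0.4994 -0.038   0.0718]
[ 0.4567 -0.046   0.0718]
```

View pics/w6z.png

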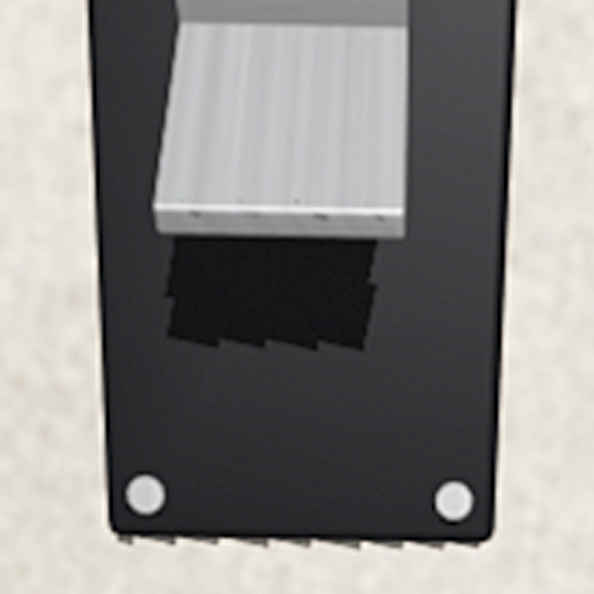

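View pics/s6z.png

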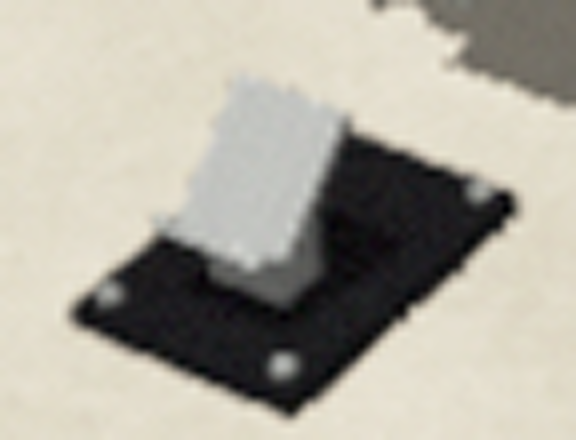

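```bash
python3 -c "
from h import *
w=load('w5')
R=np.array([[-0.4306,-0.9025,0.0082],[-0.9026,0.4306,-0.0012],[-0.0025,-0.0079,-1.]]);t=np.array([.4559,.2647,.1035])
# camera in tool frame
e=R.T@(w['e']-t);RR=R.T@w['R'];print(e)
for zt in (-.05,-.045,-.04,-.035,-.03,-.025):
  P=[]
  for u,v in((247.5,246.5),(386,246.5),(374,413.5),(257.5,413.5)):
    k=RR@np.linalg.inv(w['K'])@[u,v,1];p=e+k*(zt-e[2])/k[2];P.append(p)
  P=np.array(P)*1000;print(zt,np.round(P[:,:2],1).tolist(),'wid',np.round([np.linalg.norm(P[0]-P[1]),np.linalg.norm(P[2]-P[3]),np.linalg.norm(P[0]-P[3])],1),'ctr',P.mean(0)[:2])
"
```

```text
[ 8.08313381e-02 -3.58692187e-05 -1.92720242e-01]
-0.05 [[36.0, -25.2], [35.9, 25.8], [-37.7, 24.4], [-37.7, -24.7]] wid [50.9 49.  73.7] ctr [-0.86494839  0.07611998]
-0.045 [[34.4, -26.0], [34.4, 26.7], [-41.9, 25.2], [-41.8, -25.5]] wid [52.7 50.7 76.2] ctr [-3.72706119  0.08004336]
-0.04 [[32.9, -26.9], [32.8, 27.6], [-46.0, 26.1], [-46.0, -26.4]] wid [54.5 52.5 78.8] ctr [-6.58917399  0.08396675]
-0.035 [[31.3, -27.8], [31.2, 28.5], [-50.2, 26.9], [-50.1, -27.3]] wid [56.3 54.2 81.4] ctr [-9.45128679  0.08789013]
-0.03 [[29.7, -28.7], [29.6, 29.4], [-54.4, 27.8], [-54.3, -28.1]] wid [58.1 55.9 84. ] ctr [-12.31339959   0.09181351]
-0.025 [[28.2, -29.6], [28.1, 30.3], [-58.5, 28.6], [-58.4, -29.0]] wid [59.8 57.6 86.6] ctr [-15.17551239   0.09573689]
```

```bash
python3 -c "
from h import *
go([.4814,-.0602,.075],-79)"
```

```text
t 9.15 tcp [0.4393 0.0623 0.1312] w 0.659728936709542 F [ 0.1  0.7 -1.6]
[[ 2.098e-01 -9.777e-01  3.500e-03]
 [-9.777e-01 -2.098e-01  1.600e-03]
 [-9.000e-04 -3.800e-03 -1.000e+00]]
[ 29.2   7.5 -29.1   0.  -53.2 -17.1]
yaw -77.89 slide units [ 5.146 -0.611  2.245] spin 0.139
after spin units [ 5.132 -0.72   2.247]
```

Request:
servo_tool(deltas=[{"slide":[1,-0.15,0],"spin":0.14},{"slide":[1,-0.15,0],"spin":0},{"slide":[1,-0.15,0],"spin":0},{"slide":[1,-0.15,0.3],"spin":0},{"slide":[0.8,-0.1,0.6],"spin":0},{"slide":[0.1,0,0.6],"spin":0},{"slide":[0,0,0.3],"spin":0}])

```text
time_s: 9.85
tcp_pos: [0.4883, -0.0516, 0.0841]
ee_rot: [[0.198, -0.98, 0.01], [-0.98, -0.198, 0.004], [-0.002, -0.011, -1.0]]
wrist_force: [-0.7, 0.0, -1.6]
gripper_width: 0.66
```

```bash
python3 -c "
from h import *
go([.4814,-.0602,.054],-79);snap('wrist','w7');snap('scene','s7')
s=load('s7')
g=s['f'][190:290,230:330,::-1];cv2.imwrite('pics/s7z.png',cv2.resize(g,None,fx=6,fy=6,interpolation=2))"
```

```text
t 9.85 tcp [ 0.4883 -0.0516  0.0841] w 0.6596560925586573 F [-0.7  0.  -1.6]
[[ 0.1983 -0.9801  0.01  ]
 [-0.9801 -0.1983  0.0038]
 [-0.0018 -0.0106 -0.9999]]
[ 12.9  15.2 -26.9  -0.1 -47.2  -1.4]
yaw -78.56 slide units [0.285 0.35  1.2  ] spin 0.055
after spin units [0.285 0.335 1.204]
```

View pics/w7.png

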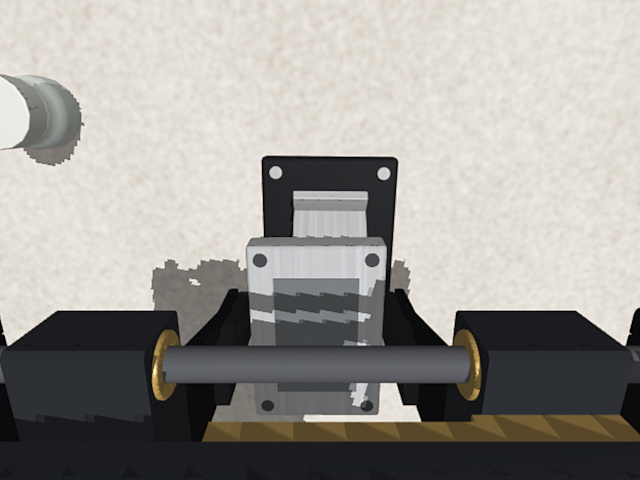

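View pics/s7z.png

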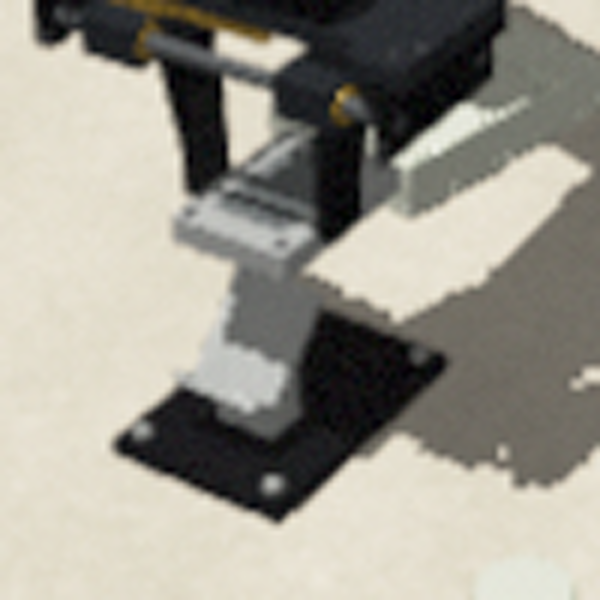

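Request:
servo_tool(deltas=[{"slide":[0.3,0.35,0.4],"spin":0.05},{"slide":[0,0,0.4],"spin":0},{"slide":[0,0,0.2],"spin":0}])

```text
time_s: 10.25
tcp_pos: [0.484, -0.0578, 0.0605]
ee_rot: [[0.197, -0.98, 0.015], [-0.98, -0.197, 0.004], [-0.001, -0.016, -1.0]]
wrist_force: [-0.0, 0.6, -1.5]
gripper_width: 0.66
```

```bash
python3 -c "
from h import *
go([.4814,-.0602,.054],-79)"
```

```text
t 10.25 tcp [ 0.484  -0.0578  0.0605] w 0.6597456451196053 F [-0.   0.6 -1.5]
[[ 1.970e-01 -9.803e-01  1.500e-02]
 [-9.804e-01 -1.969e-01  4.000e-03]
 [-9.000e-04 -1.550e-02 -9.999e-01]]
[ 12.3  16.7 -29.3  -0.1 -43.2  -0.9]
yaw -78.64 slide units [0.074 0.123 0.258] spin 0.045
after spin units [0.075 0.119 0.26 ]
```

Request:
servo_tool(deltas=[{"slide":[0.1,0.12,0.2],"spin":0},{"slide":[0,0,0.15],"spin":0},{"slide":[0,0,0.15],"spin":0}])

```text
time_s: 10.55
tcp_pos: [0.4832, -0.0602, 0.0487]
ee_rot: [[0.201, -0.979, 0.017], [-0.98, -0.201, 0.003], [0.001, -0.017, -1.0]]
wrist_force: [-3.3, -3.2, 15.3]
gripper_width: 0.662
```

```bash
python3 -c "
from h import *
go([.4814,-.0602,.054],-79);snap('scene','s8')
s=load('s8')
g=s['f'][190:290,230:330,::-1];cv2.imwrite('pics/s8z.png',cv2.resize(g,None,fx=6,fy=6,interpolation=2))"
```

```text
t 10.55 tcp [ 0.4832 -0.0602  0.0487] w 0.6618365981868449 F [-3.3 -3.2 15.3]
[[ 2.008e-01 -9.795e-01  1.700e-02]
 [-9.796e-01 -2.007e-01  2.700e-03]
 [ 8.000e-04 -1.720e-02 -9.999e-01]]
[ 12.1  17.6 -30.2   0.1 -41.2  -0.6]
yaw -78.42 slide units [-0.015  0.065 -0.213] spin 0.073
after spin units [-0.014  0.069 -0.212]
```

View pics/s8z.png

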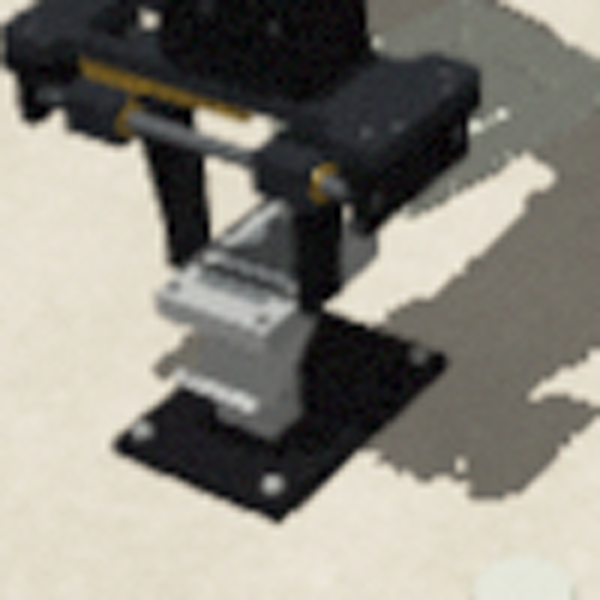

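Request:
servo_tool(deltas=[{"slide":[0,0,0.12],"spin":0},{"slide":[0,0,0.1],"spin":0}])

```text
time_s: 10.8
tcp_pos: [0.4834, -0.0615, 0.0467]
ee_rot: [[0.203, -0.979, 0.016], [-0.979, -0.203, -0.0], [0.004, -0.016, -1.0]]
wrist_force: [-5.8, -0.7, 12.0]
gripper_width: 0.662
```

Request:
servo_tool(deltas=[{"slide":[-0.08,-0.08,0.12],"spin":0},{"slide":[-0.04,0,0.12],"spin":0},{"slide":[0,0,0.12],"spin":0}])

```text
time_s: 11.1
tcp_pos: [0.4835, -0.0624, 0.0441]
ee_rot: [[0.208, -0.978, 0.013], [-0.978, -0.208, -0.008], [0.011, -0.011, -1.0]]
wrist_force: [-4.5, 1.7, 12.2]
gripper_width: 0.661
```

```bash
python3 -c "
from h import *
go([.4814,-.0602,.038],-79);snap('scene','s9')
s=load('s9')
g=s['f'][190:290,230:330,::-1];cv2.imwrite('pics/s9z.png',cv2.resize(g,None,fx=6,fy=6,interpolation=2))"
```

```text
t 11.1 tcp [ 0.4835 -0.0624  0.0441] w 0.6608000122930265 F [-4.5  1.7 12.2]
[[ 0.2077 -0.9781  0.0129]
 [-0.9781 -0.2078 -0.0082]
 [ 0.0107 -0.011  -0.9999]]
[ 12.2  18.1 -30.6   0.9 -40.6  -0.9]
yaw -78.01 slide units [-0.108  0.067  0.24 ] spin 0.124
after spin units [-0.104  0.067  0.242]
```

View pics/s9z.png

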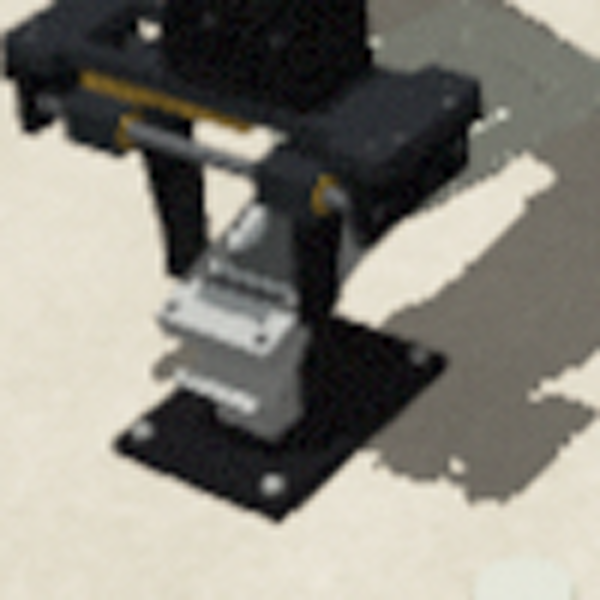

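Request:
servo_tool(deltas=[{"slide":[-0.15,0,0.15],"spin":0.1},{"slide":[-0.1,0,0.15],"spin":0},{"slide":[-0.1,0,0.15],"spin":0}])

```text
time_s: 11.45
tcp_pos: [0.4834, -0.0621, 0.0415]
ee_rot: [[0.202, -0.979, 0.014], [-0.979, -0.202, -0.022], [0.025, -0.009, -1.0]]
wrist_force: [-3.6, -10.0, 16.5]
gripper_width: 0.658
```

```bash
python3 -c "
from h import *
go([.4814,-.0602,.038],-79);snap('scene','s9')
s=load('s9')
g=s['f'][190:290,230:330,::-1];cv2.imwrite('pics/s9zb.png',cv2.resize(g,None,fx=6,fy=6,interpolation=2))"
```

```text
t 11.45 tcp [ 0.4834 -0.0621  0.0415] w 0.6580053151195595 F [ -3.6 -10.   16.5]
[[ 0.2018 -0.9793  0.014 ]
 [-0.9791 -0.2021 -0.0225]
 [ 0.0248 -0.0092 -0.9996]]
[ 12.9  18.2 -31.4   2.2 -39.8  -2.9]
yaw -78.35 slide units [-0.092  0.065  0.138] spin 0.081
after spin units [-0.088  0.065  0.141]
```

View pics/s9zb.png

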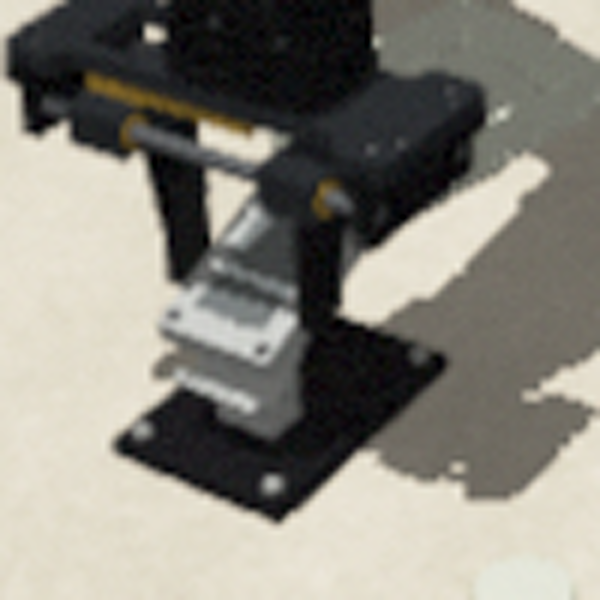

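Request:
servo_tool(deltas=[{"slide":[0,0,0],"spin":0},{"slide":[0,0,-0.1],"spin":0},{"slide":[0,0,-0.1],"spin":0},{"slide":[0,0,0],"spin":0}], gripper=40)

```text
time_s: 11.9
tcp_pos: [0.4858, -0.062, 0.049]
ee_rot: [[0.202, -0.979, 0.02], [-0.979, -0.202, -0.022], [0.026, -0.015, -1.0]]
wrist_force: [0.3, -0.4, -0.2]
gripper_width: 0.835
```

```bash
python3 -c "
from h import *
st();snap('scene','s10')
s=load('s10')
g=s['f'][190:290,230:330,::-1];cv2.imwrite('pics/s10z.png',cv2.resize(g,None,fx=6,fy=6,interpolation=2))"
```

```text
t 11.9 tcp [ 0.4858 -0.062   0.049 ] w 0.8347823702532523 F [ 0.3 -0.4 -0.2]
[[ 0.202  -0.9792  0.0203]
 [-0.979  -0.2025 -0.0222]
 [ 0.0258 -0.0153 -0.9995]]
[ 12.8  17.6 -31.    2.3 -40.6  -2.9]
```

View pics/s10z.png

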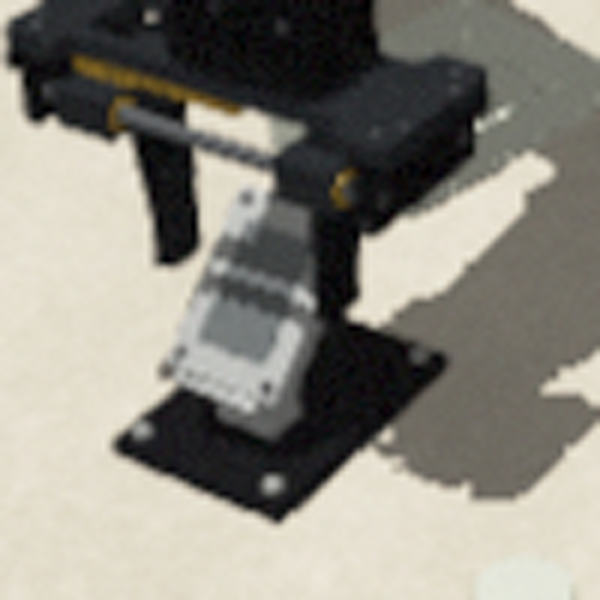

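Request:
servo_tool(deltas=[{"slide":[0,0,-0.4],"spin":0},{"slide":[0,0,-0.8],"spin":0},{"slide":[0,0,-1],"spin":0},{"slide":[0,0,-1],"spin":0},{"slide":[0,0,-0.8],"spin":0.5},{"slide":[0,0,0],"spin":1},{"slide":[0,0,0],"spin":1},{"slide":[0,0,0],"spin":1},{"slide":[0,0,0],"spin":1},{"slide":[0,0,0],"spin":1}], gripper=150)

```text
time_s: 12.95
tcp_pos: [0.4845, -0.058, 0.1581]
ee_rot: [[-0.557, -0.83, 0.023], [-0.83, 0.557, -0.022], [0.005, -0.031, -1.0]]
wrist_force: [0.2, -0.0, -0.9]
gripper_width: 0.414
```

Request:
servo_tool(deltas=[{"slide":[0,0,0],"spin":1},{"slide":[0,0,0],"spin":1},{"slide":[0,0,0],"spin":1},{"slide":[0,0,0],"spin":1},{"slide":[0,0,0],"spin":1},{"slide":[0,0,0],"spin":0.8}])

```text
time_s: 13.55
tcp_pos: [0.4846, -0.0569, 0.1614]
ee_rot: [[-0.99, -0.135, 0.025], [-0.136, 0.99, -0.021], [-0.022, -0.024, -0.999]]
wrist_force: [0.7, 0.7, -0.4]
gripper_width: 0.415
```

```bash
python3 -c "
from h import *
ex=np.array([-.1908,.9816]);p=np.array([.4786,-.046])+ex*.009;print(p)
go(np.r_[p,.12],-169);snap('wrist','w11');snap('scene','s11')
s=load('s11')
g=s['f'][190:290,230:330,::-1];cv2.imwrite('pics/s11z.png',cv2.resize(g,None,fx=6,fy=6,interpolation=2))"
```

```text
[ 0.4768828 -0.0371656]
t 13.55 tcp [ 0.4846 -0.0569  0.1614] w 0.4152688528278383 F [ 0.7  0.7 -0.4]
[[-0.9905 -0.1355  0.0255]
 [-0.136   0.9905 -0.0207]
 [-0.0224 -0.024  -0.9995]]
[ 13.5   9.2 -22.7   1.8 -56.9 -96.7]
yaw -172.18 slide units [0.237 0.865 1.632] spin -0.398
after spin units [0.154 0.836 1.657]
```

View pics/w11.png

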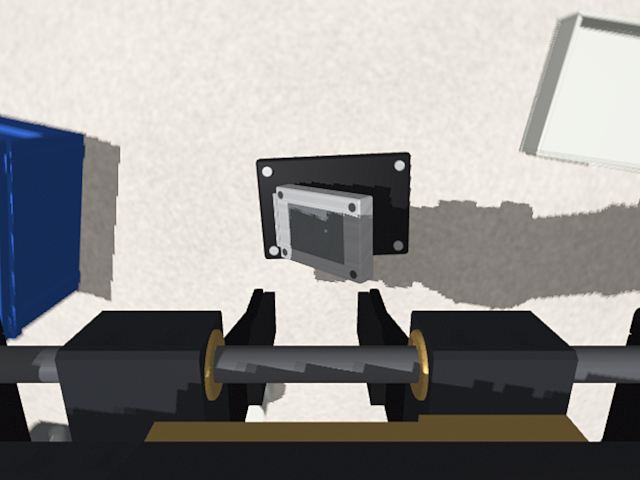

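View pics/s11z.png

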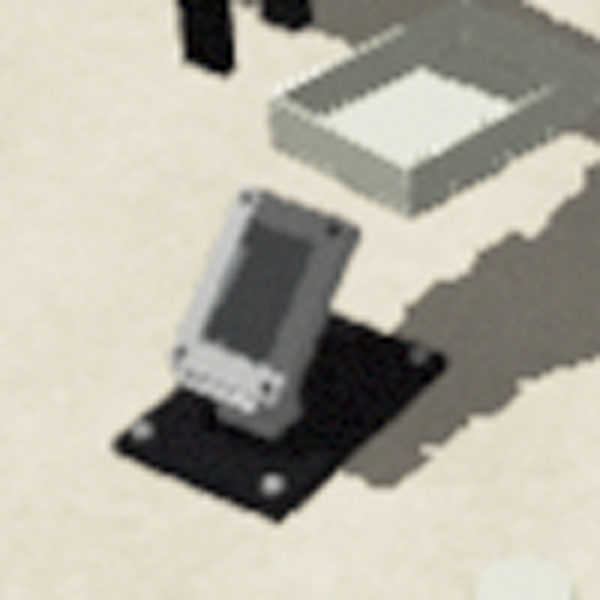

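```bash
python3 -c "
from h import *
w=load('w11')
g=w['f'][140:300,240:430,::-1];cv2.imwrite('pics/w11z.png',cv2.resize(g,None,fx=4,fy=3.7,interpolation=2))
ex=np.array([-.1908,.9816]);ey=np.array([-.9816,-.1908]);S=np.array([.4786,-.046])
def loc(p): return np.round([(p[:2]-S)@ex*1000,(p[:2]-S)@ey*1000],1)
for n,u,v,z in(('endlowA',372,196,.0943),('endlowB',372,282,.0943),('base',410,153,.01),('base',409,252,.01),('base',258,160,.01),('base',266,259,.01)): print(n,loc(onz(w,u,v,z)))
def W(x,y,z): return np.r_[S+ex*x/1000+ey*y/1000,z/1000]
for L in((24.35,29,94.35),(24.35,-29,94.35),(14.45,29,104.25),(14.45,-29,104.25),(-35,29,35),(-44.9,29,44.9),(-44.9,-29,44.9)): q=proj(w,W(*L));print(L,np.round(q),np.round((q-[240,140])*[4,3.7]))
"
```

```text
endlowA [24.3 26.4]
endlowB [ 23.4 -33.5]
base [64.6 42.8]
base [ 65.  -43.5]
base [-61.  44.]
base [-62.8 -43.9]
(24.35, 29, 94.35) [372. 192.] [528. 193.]
(24.35, -29, 94.35) [373. 276.] [533. 503.]
(14.45, 29, 104.25) [358. 196.] [471. 207.]
(14.45, -29, 104.25) [360. 282.] [479. 527.]
(-35, 29, 35) [288. 181.] [191. 153.]
(-44.9, 29, 44.9) [274. 184.] [135. 164.]
(-44.9, -29, 44.9) [280. 256.] [161. 428.]
```

View pics/w11z.png

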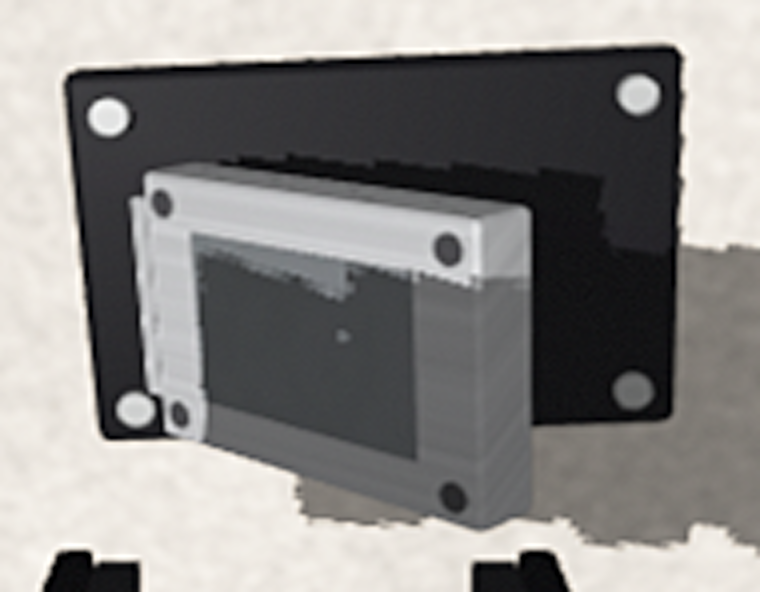

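```bash
python3 -c "
from h import *
ex=np.array([-.1908,.9816]);ey=np.array([-.9816,-.1908]);S=np.array([.4786,-.046])
go(np.r_[S+ex*.011-ey*.0035,.10],-169)"
```

```text
t 13.65 tcp [ 0.4847 -0.0569  0.1614] w 0.41161064929869895 F [ 0.1 -0.   0.1]
[[-0.9897 -0.1409  0.0257]
 [-0.1414  0.9897 -0.0207]
 [-0.0225 -0.0241 -0.9995]]
[ 13.5   9.2 -22.7   1.8 -56.9 -96.3]
yaw -171.87 slide units [0.117 0.973 2.432] spin -0.358
after spin units [0.016 0.916 2.457]
```

Request:
servo_tool(deltas=[{"slide":[0.05,0.5,0.5],"spin":-0.36},{"slide":[0,0.45,0.8],"spin":0},{"slide":[0,0,0.8],"spin":0}])

```text
time_s: 13.95
tcp_pos: [0.484, -0.0335, 0.1112]
ee_rot: [[-0.979, -0.201, 0.035], [-0.202, 0.979, -0.019], [-0.031, -0.026, -0.999]]
wrist_force: [1.1, 0.2, 0.7]
gripper_width: 0.41
```

```bash
cat > sl.py <<'E'
from h import *
ex=np.array([-.1908,.9816]);ey=np.array([-.9816,-.1908]);S=np.array([.4786,-.046])
def L():
    s=sense();R=np.array(s['ee_rot']);tip=np.array(s['tcp_pos'])-.027*R[:,2];p=tip[:2]-S
    g=87*s['gripper_width']
    x=p@ex*1000
    print('tip local x %.1f y %.1f z %.1f | right inner %.1f left %.1f g %.1f F'%(x,p@ey*1000,tip[2]*1000,x+g/2,x-g/2,g),np.round(s['wrist_force'],1))
E
python3 -c "
from sl import *
L();go(np.r_[S+ex*.011-ey*.0035,.061],-169)"
```

```text
tip local x 11.9 y -6.8 z 138.1 | right inner 29.7 left -6.0 g 35.7 F [1.1 0.2 0.7]
t 13.95 tcp [ 0.484  -0.0335  0.1112] w 0.41025174718833957 F [1.1 0.2 0.7]
[[-0.9789 -0.2014  0.0352]
 [-0.2022  0.9792 -0.019 ]
 [-0.0307 -0.0257 -0.9992]]
[ 16.4  11.9 -27.7   2.1 -48.8 -96.2]
yaw -168.33 slide units [0.229 0.046 1.999] spin 0.084
after spin units [ 0.167 -0.008  2.006]
```

Request:
servo_tool(deltas=[{"slide":[0.15,0,0.7],"spin":0.08},{"slide":[0.05,0,0.7],"spin":0},{"slide":[0,0,0.35],"spin":0}])

```text
time_s: 14.25
tcp_pos: [0.48, -0.0348, 0.0655]
ee_rot: [[-0.979, -0.2, 0.034], [-0.201, 0.979, -0.019], [-0.03, -0.026, -0.999]]
wrist_force: [-0.0, 0.7, -0.9]
gripper_width: 0.412
```

```bash
python3 -c "
from sl import *
L();go(np.r_[S+ex*.011-ey*.0035,.061],-169);snap('scene','s12')
s=load('s12')
g=s['f'][190:290,230:330,::-1];cv2.imwrite('pics/s12z.png',cv2.resize(g,None,fx=6,fy=6,interpolation=2))"
```

```text
tip local x 11.4 y -2.7 z 92.5 | right inner 29.3 left -6.5 g 35.8 F [-0.   0.7 -0.9]
t 14.25 tcp [ 0.48   -0.0348  0.0655] w 0.41155846873736335 F [-0.   0.7 -0.9]
[[-0.9792 -0.2001  0.0343]
 [-0.2008  0.9794 -0.0191]
 [-0.0297 -0.0255 -0.9992]]
[ 16.4  15.1 -31.6   2.4 -41.7 -96.6]
yaw -168.41 slide units [0.008 0.016 0.18 ] spin 0.074
after spin units [0.002 0.011 0.181]
```

View pics/s12z.png

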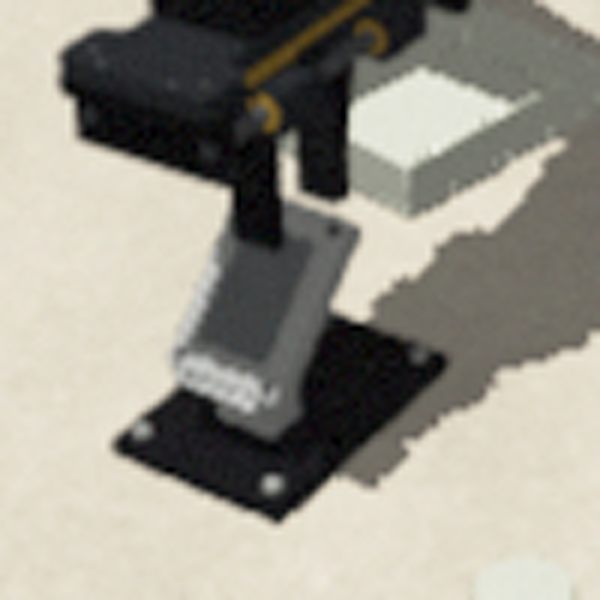

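```bash
python3 -c "
from sl import *
s=load('s12')
def W(x,y,z): return np.r_[S+ex*x/1000+ey*y/1000,z/1000]
for z in (85,92.5,100,107): print(z,'R',(proj(s,W(36,-3,z))-[230,190])*6,'L',(proj(s,W(-13,-3,z))-[230,190])*6)
print((proj(s,W(24.35,-32,94))-[230,190])*6,(proj(s,W(14.45,-32,104.2))-[230,190])*6)"
```

```text
85 R [323.66219888 215.25488691] L [255.57387008 269.78825449]
92.5 R [322.93381387 200.75145805] L [254.57882489 255.06558026]
100 R [322.20029932 186.14589089] L [253.57657047 240.23623846]
107 R [321.51100978 172.42092181] L [252.63455935 226.29825547]
[362.39297304 230.61126527] [347.97341261 221.53726846]
```

Request:
servo_tool(deltas=[{"slide":[0,0,0.3],"spin":0}])

```text
time_s: 14.4
tcp_pos: [0.4811, -0.0348, 0.058]
ee_rot: [[-0.979, -0.201, 0.035], [-0.202, 0.979, -0.019], [-0.031, -0.026, -0.999]]
wrist_force: [0.4, -0.1, -0.2]
gripper_width: 0.415
```

Request:
servo_tool(deltas=[{"slide":[0,-0.25,0],"spin":0},{"slide":[0,-0.25,0],"spin":0}])

```text
time_s: 14.6
tcp_pos: [0.4844, -0.046, 0.0589]
ee_rot: [[-0.978, -0.204, 0.036], [-0.204, 0.979, -0.017], [-0.032, -0.024, -0.999]]
wrist_force: [-0.2, 4.2, 3.3]
gripper_width: 0.414
```

```bash
python3 -c "
from sl import *
L();st();snap('scene','s13')
s=load('s13')
g=s['f'][190:290,230:330,::-1];cv2.imwrite('pics/s13z.png',cv2.resize(g,None,fx=6,fy=6,interpolation=2))"
```

```text
tip local x -0.5 y -4.8 z 85.9 | right inner 17.5 left -18.5 g 36.0 F [-0.2  4.2  3.3]
t 14.6 tcp [ 0.4844 -0.046   0.0589] w 0.4139675499285773 F [-0.2  4.2  3.3]
[[-0.9784 -0.2037  0.0363]
 [-0.2044  0.9787 -0.0174]
 [-0.032  -0.0245 -0.9992]]
[ 14.8  16.1 -31.4   2.3 -40.8 -94.8]
```

View pics/s13z.png

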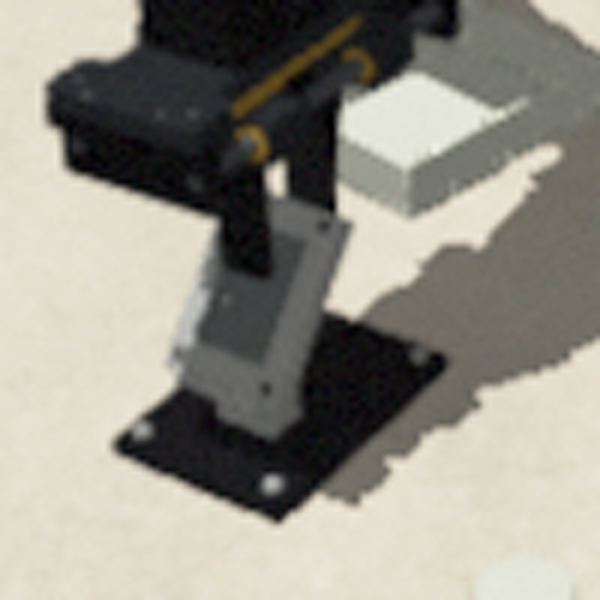

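Request:
servo_tool(deltas=[{"slide":[0.05,-0.25,-0.2],"spin":0},{"slide":[0.05,-0.25,-0.25],"spin":0},{"slide":[0,-0.2,-0.2],"spin":0}], gripper=158)

```text
time_s: 14.95
tcp_pos: [0.4862, -0.0655, 0.0778]
ee_rot: [[-0.978, -0.204, 0.039], [-0.205, 0.979, -0.018], [-0.034, -0.026, -0.999]]
wrist_force: [-0.6, 0.4, -0.4]
gripper_width: 0.386
```

```bash
python3 -c "
from sl import *
L();st();snap('scene','s14');snap('wrist','w14')
s=load('s14')
g=s['f'][180:280,230:330,::-1];cv2.imwrite('pics/s14z.png',cv2.resize(g,None,fx=6,fy=6,interpolation=2))"
```

```text
tip local x -20.0 y -2.8 z 104.7 | right inner -3.2 left -36.7 g 33.6 F [-0.6  0.4 -0.4]
t 14.95 tcp [ 0.4862 -0.0655  0.0778] w 0.38569668195260376 F [-0.6  0.4 -0.4]
[[-0.9781 -0.2044  0.0388]
 [-0.2052  0.9786 -0.0179]
 [-0.0343 -0.0255 -0.9991]]
[ 12.4  14.8 -29.7   2.1 -43.6 -92.1]
```

View pics/s14z.png

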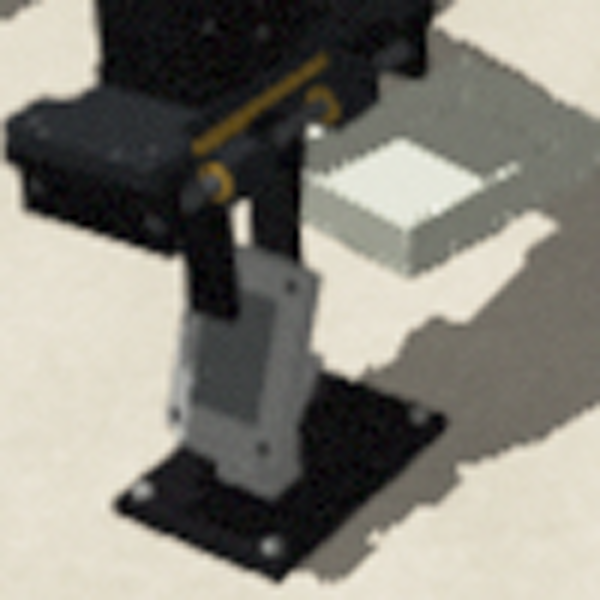

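View pics/w14.png

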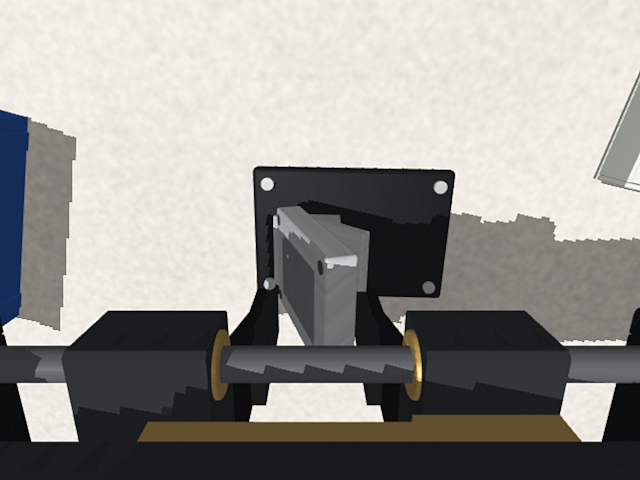

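Request:
servo_tool(deltas=[{"slide":[0,-0.25,0.05],"spin":0},{"slide":[0,-0.2,0],"spin":0}], gripper=170)

```text
time_s: 15.25
tcp_pos: [0.4891, -0.0772, 0.0773]
ee_rot: [[-0.978, -0.204, 0.041], [-0.205, 0.979, -0.018], [-0.036, -0.026, -0.999]]
wrist_force: [0.4, 0.2, -0.2]
gripper_width: 0.344
```

```bash
python3 -c "
from sl import *
L();st();snap('scene','s15')
s=load('s15')
g=s['f'][180:280,230:330,::-1];cv2.imwrite('pics/s15z.png',cv2.resize(g,None,fx=6,fy=6,interpolation=2))"
```

```text
tip local x -31.9 y -3.4 z 104.3 | right inner -17.0 left -46.9 g 30.0 F [ 0.4  0.2 -0.2]
t 15.25 tcp [ 0.4891 -0.0772  0.0773] w 0.34427192995555655 F [ 0.4  0.2 -0.2]
[[-0.9781 -0.204   0.0408]
 [-0.2048  0.9786 -0.0176]
 [-0.0363 -0.0256 -0.999 ]]
[ 10.9  15.2 -29.2   2.1 -43.5 -90.6]
```

View pics/s15z.png

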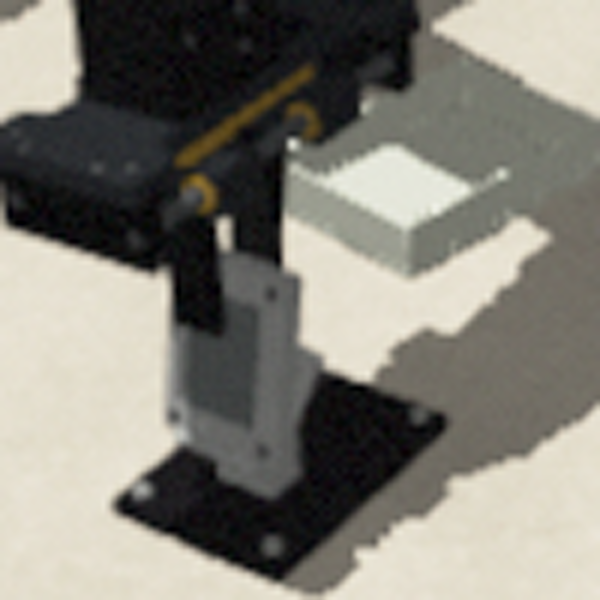

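Request:
servo_tool(deltas=[{"slide":[0,0,0.05],"spin":0},{"slide":[0,0,0],"spin":0},{"slide":[0,0,0],"spin":0},{"slide":[0,0,0],"spin":0},{"slide":[0,0,0],"spin":0}], gripper=255)

```text
time_s: 15.8
tcp_pos: [0.488, -0.0782, 0.0744]
ee_rot: [[-0.978, -0.203, 0.037], [-0.204, 0.979, -0.019], [-0.032, -0.026, -0.999]]
wrist_force: [1.0, 0.0, -1.3]
gripper_width: 0.158
```

```bash
python3 -c "
from sl import *
L();st();snap('scene','s16')
s=load('s16')
g=s['f'][180:280,230:330,::-1];cv2.imwrite('pics/s16z.png',cv2.resize(g,None,fx=6,fy=6,interpolation=2))"
```

```text
tip local x -32.8 y -2.2 z 101.4 | right inner -25.9 left -39.6 g 13.7 F [ 1.   0.  -1.3]
t 15.8 tcp [ 0.488  -0.0782  0.0744] w 0.1575021849498787 F [ 1.   0.  -1.3]
[[-0.9785 -0.203   0.037 ]
 [-0.2038  0.9788 -0.0185]
 [-0.0325 -0.0257 -0.9991]]
[ 10.8  15.4 -29.4   2.1 -43.4 -90.5]
```

View pics/s16z.png

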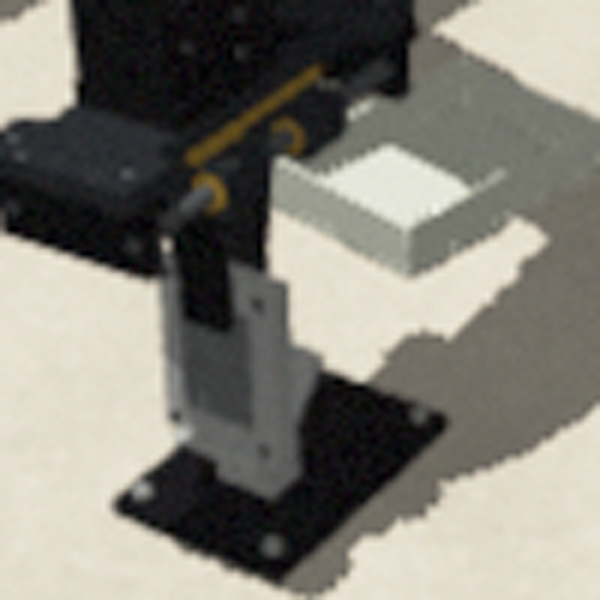

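Request:
servo_tool(deltas=[{"slide":[0,0,-0.3],"spin":0},{"slide":[0,0,-0.8],"spin":0},{"slide":[0,0,-1],"spin":0},{"slide":[0,0,-1],"spin":0},{"slide":[0,0,-1],"spin":0},{"slide":[0,0,-0.8],"spin":0}])

```text
time_s: 16.45
tcp_pos: [0.4795, -0.0758, 0.1991]
ee_rot: [[-0.979, -0.203, 0.026], [-0.203, 0.979, -0.019], [-0.021, -0.024, -0.999]]
wrist_force: [0.4, -0.3, -1.9]
gripper_width: 0.158
```

```bash
python3 -c "
from sl import *
L();st();snap('scene','s17');snap('wrist','w17')
s=load('s17')
g=s['f'][130:280,200:340,::-1];cv2.imwrite('pics/s17z.png',cv2.resize(g,None,fx=4,fy=4,interpolation=2))"
```

```text
tip local x -28.8 y 5.4 z 226.1 | right inner -22.0 left -35.7 g 13.7 F [ 0.4 -0.3 -1.9]
t 16.45 tcp [ 0.4795 -0.0758  0.1991] w 0.15784111375426838 F [ 0.4 -0.3 -1.9]
[[-0.9789 -0.2029  0.0258]
 [-0.2034  0.9789 -0.0191]
 [-0.0214 -0.024  -0.9995]]
[ 11.2   7.  -19.5   1.5 -62.3 -90.2]
```

View pics/s17z.png

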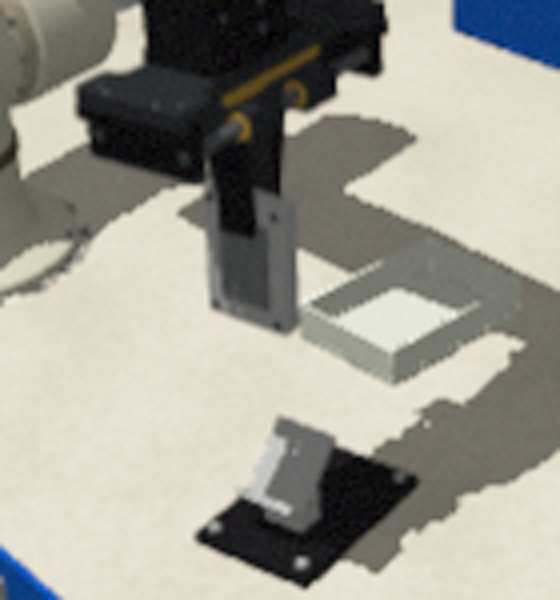

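View pics/w17.png

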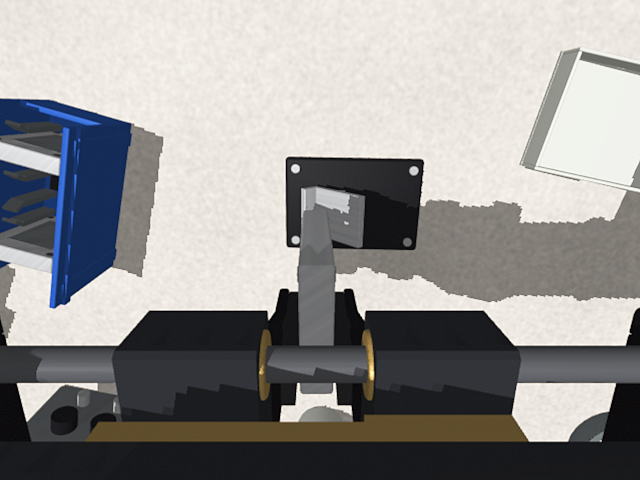

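Request:
servo_tool(deltas=[{"slide":[0,0,0],"spin":-0.9},{"slide":[0,-0.3,0],"spin":-1},{"slide":[0.2,-0.6,0],"spin":-1},{"slide":[0.3,-0.6,0],"spin":-1},{"slide":[0.4,-0.6,0],"spin":-1},{"slide":[0.5,-0.6,0],"spin":-1},{"slide":[0.6,-0.5,0],"spin":-1},{"slide":[0.7,-0.3,0],"spin":-1},{"slide":[0.7,-0.1,0],"spin":-0.9},{"slide":[0.3,0,0],"spin":-0.3}])

```text
time_s: 17.55
tcp_pos: [0.4915, -0.2168, 0.1912]
ee_rot: [[-0.04, -0.999, 0.012], [-0.999, 0.04, -0.012], [0.011, -0.012, -1.0]]
wrist_force: [-0.4, -0.5, -1.5]
gripper_width: 0.158
```

```bash
python3 -c "
from h import *
go([.5165,-.3107,.2],-94.9);snap('wrist','w18');snap('scene','s18')"
```

```text
t 17.55 tcp [ 0.4915 -0.2168  0.1912] w 0.1577346622442827 F [-0.4 -0.5 -1.5]
[[-0.0404 -0.9991  0.0118]
 [-0.9991  0.0403 -0.0115]
 [ 0.011  -0.0123 -0.9999]]
[ -6.1  13.  -12.8   0.7 -63.5   3.5]
yaw -92.32 slide units [ 3.716 -1.155 -0.297] spin 0.323
after spin units [ 3.657 -1.317 -0.352]
```

View pics/w18.png

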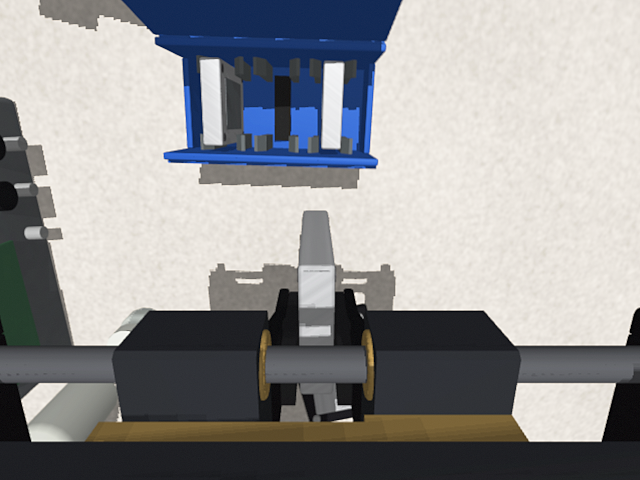

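View pics/s18.png

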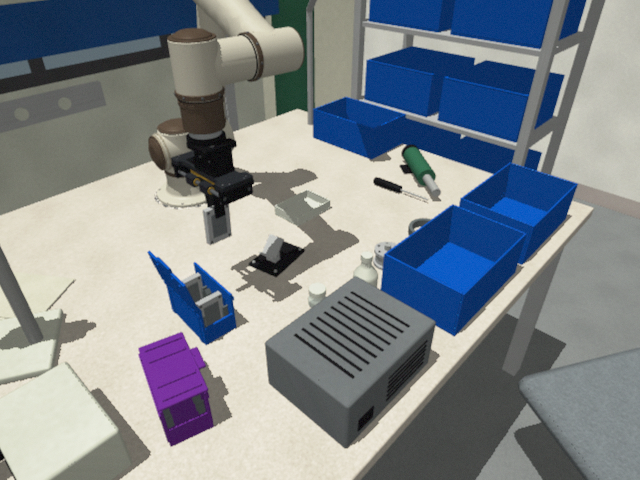

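```bash
python3 -c "
from h import *
w=load('w18');g=w['f'][20:220,150:410,::-1];cv2.imwrite('pics/w18z.png',cv2.resize(g,None,fx=3,fy=3,interpolation=2))
g=w['f'][200:420,260:380,::-1];cv2.imwrite('pics/w18y.png',cv2.resize(g,None,fx=2.7,fy=2.7,interpolation=2))
"
```

```text
(no output)
```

View pics/w18z.png

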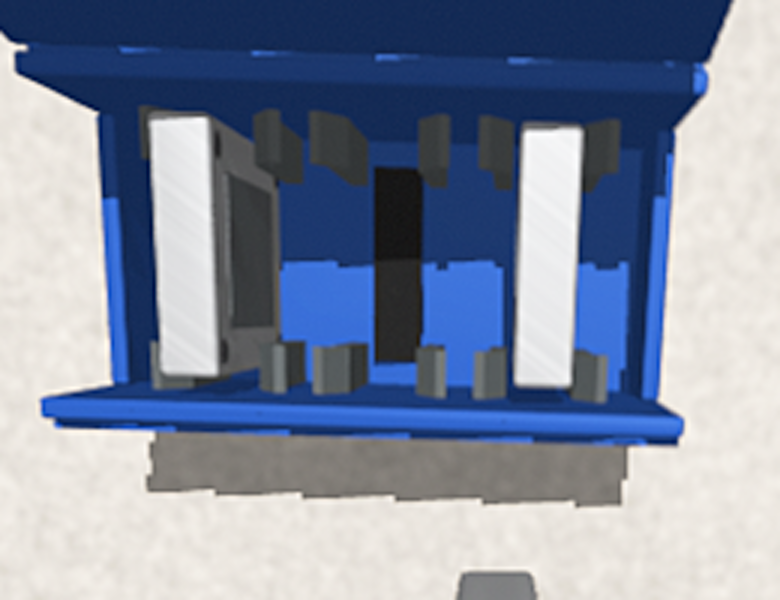

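View pics/w18y.png

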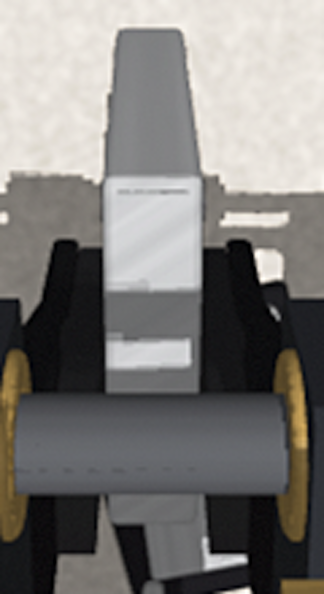

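```bash
cat > car.py <<'E'
from h import *
w=load('w18');R=np.array([[-0.0404,-0.9991,0.0118],[-0.9991,0.0403,-0.0115],[0.011,-0.0123,-0.9999]]);t=np.array([.4915,-.2168,.1912])
def q(pts,z): 
    P=np.array([onz(w,150+x/3,20+y/3,z) for x,y in pts]);m=P.mean(0)
    a=(P[0]+P[1])/2;b=(P[3]+P[2])/2;d=b-a
    print(np.round(m*1000,1),'len',np.round(np.linalg.norm(d)*1000,1),'wid',np.round([np.linalg.norm(P[0]-P[1])*1000,np.linalg.norm(P[2]-P[3])*1000],1),'ang',np.degrees(np.arctan2(d[1],d[0]))); return m
l=q([(375,168),(422,170),(420,362),(373,362)],.009)
a=q([(150,117),(210,115),(219,376),(161,374)],.089)
b=q([(524,127),(582,127),(574,386),(514,384)],.089)
print((a+b)/2,np.linalg.norm(a-b),np.degrees(np.arctan2(*(a-b)[1::-1])))
# module in tool frame
e=R.T@(w['e']-t);RR=R.T@w['R']
def onzt(u,v,zt): k=RR@np.linalg.inv(w['K'])@[u,v,1];return (e+k*(zt-e[2])/k[2])*1000
for zt in (-.05,-.045,-.04): 
    F=[onzt(298.1,265.9,zt),onzt(334,265.9,zt)];N=[onzt(300,393.3,zt),onzt(332,393.3,zt)]
    print(zt,'far',np.round(F[0],1),np.round(F[1],1),'near',np.round(N[0],1),np.round(N[1],1))
for zt in (.03,.035,.04,.045):
    F=[onzt(303.7,211,zt),onzt(327.8,211,zt)];print(zt,'bot far',np.round(F[0],1),np.round(F[1],1))
E
python3 car.py
```

```text
[ 519.2 -309.     9. ] len 53.7 wid [13.5 14.1] ang 85.66403608248329
[ 560.7 -312.1   89. ] len 56.3 wid [13.5 13.7] ang 85.80488562800768
[ 477.4 -306.3   89. ] len 56.2 wid [12.9 14.2] ang 86.19294522229872
[ 0.51906168 -0.3092325   0.089     ] 0.08353366583799139 -3.9649492983654095
-0.05 far [ 28.4  -6.7 -50. ] [ 28.4   6.7 -50. ] near [-27.7  -6.7 -50. ] [-27.7   6.6 -50. ]
-0.045 far [ 26.6  -6.9 -45. ] [ 26.5   7.  -45. ] near [-31.5  -6.9 -45. ] [-31.5   6.8 -45. ]
-0.04 far [ 24.7  -7.1 -40. ] [ 24.7   7.2 -40. ] near [-35.3  -7.1 -40. ] [-35.3   7.  -40. ]
0.03 bot far [31.6 -6.8 30. ] [31.6  6.7 30. ]
0.035 bot far [30.5 -7.  35. ] [30.5  6.8 35. ]
0.04 bot far [29.4 -7.1 40. ] [29.4  7.  40. ]
0.045 bot far [28.3 -7.3 45. ] [28.3  7.1 45. ]
```

```bash
python3 -c "
from h import *
go([.519,-.3065,.19],-94.1)"
```

```text
t 17.65 tcp [ 0.4913 -0.2165  0.1911] w 0.1554788650609859 F [ 0.4 -0.4 -1.3]
[[-0.0445 -0.9989  0.0114]
 [-0.9989  0.0444 -0.0114]
 [ 0.0109 -0.0119 -0.9999]]
[ -6.1  13.  -12.8   0.6 -63.5   3.2]
yaw -92.55 slide units [ 3.548 -1.265  0.098] spin 0.194
after spin units [ 3.514 -1.361  0.044]
```

Request:
servo_tool(deltas=[{"slide":[0.5,-0.3,0],"spin":0.2},{"slide":[0.8,-0.4,0],"spin":0},{"slide":[0.8,-0.4,0],"spin":0},{"slide":[0.8,-0.2,0],"spin":0},{"slide":[0.4,0,0],"spin":0},{"slide":[0,0,0],"spin":0}])

```text
time_s: 18.25
tcp_pos: [0.5192, -0.3026, 0.1885]
ee_rot: [[-0.08, -0.997, 0.007], [-0.997, 0.08, -0.009], [0.008, -0.008, -1.0]]
wrist_force: [0.6, 0.4, -2.1]
gripper_width: 0.159
```

```bash
python3 -c "
from h import *
go([.519,-.3065,.14],-94.1);snap('wrist','w19');snap('scene','s19')
s=load('s19');g=s['f'][140:360,110:290,::-1];cv2.imwrite('pics/s19z.png',cv2.resize(g,None,fx=2.7,fy=2.7,interpolation=2))"
```

```text
t 18.25 tcp [ 0.5192 -0.3026  0.1885] w 0.15909572368906325 F [ 0.6  0.4 -2.1]
[[-0.08   -0.9968  0.0068]
 [-0.9968  0.0799 -0.0089]
 [ 0.0083 -0.0075 -0.9999]]
[-14.6  19.5  -4.    0.4 -66.1   9.8]
yaw -94.59 slide units [0.142 0.008 1.942] spin -0.061
after spin units [ 0.158 -0.005  1.941]
```

View pics/w19.png

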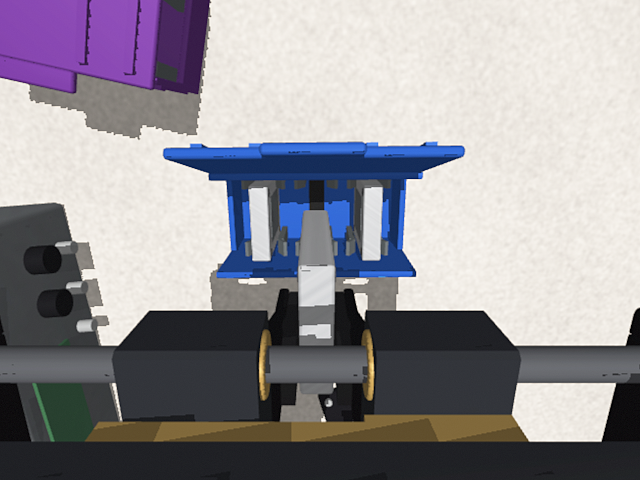

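View pics/s19z.png

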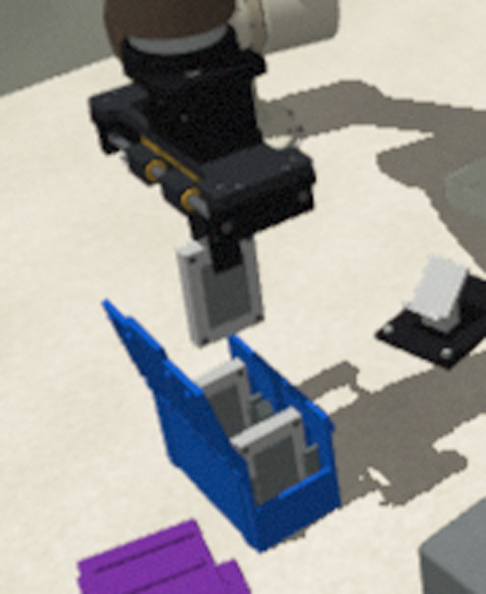

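Request:
servo_tool(deltas=[{"slide":[0.1,0,0.6],"spin":-0.05},{"slide":[0.05,0,0.8],"spin":0},{"slide":[0,0,0.5],"spin":0}])

```text
time_s: 18.65
tcp_pos: [0.5207, -0.3037, 0.1432]
ee_rot: [[-0.069, -0.998, 0.013], [-0.998, 0.069, -0.01], [0.009, -0.014, -1.0]]
wrist_force: [0.4, -0.5, -0.9]
gripper_width: 0.157
```

```bash
python3 -c "
from h import *
go([.519,-.3065,.09],-94.1)
w=load('w19')
for z in (.17,.175,.18,.185,.19):
  a=onz(w,164,152,z);b=onz(w,464,152,z);print(z,np.linalg.norm(a-b),a,b)"
```

```text
t 18.65 tcp [ 0.5207 -0.3037  0.1432] w 0.15724887349749542 F [ 0.4 -0.5 -0.9]
[[-0.0692 -0.9975  0.0133]
 [-0.9976  0.0691 -0.0104]
 [ 0.0094 -0.014  -0.9999]]
[-14.7  21.5  -7.8   0.4 -59.9  10.5]
yaw -93.97 slide units [0.095 0.088 2.128] spin 0.016
after spin units [0.115 0.058 2.128]
0.17 0.15279111842913184 [ 0.59139914 -0.37343254  0.17      ] [ 0.43910355 -0.36113703  0.17      ]
0.175 0.14918650865477948 [ 0.58951245 -0.37362124  0.175     ] [ 0.44080978 -0.3616158   0.175     ]
0.18 0.14558189888042702 [ 0.58762577 -0.37380994  0.18      ] [ 0.44251602 -0.36209457  0.18      ]
0.185 0.14197728910607466 [ 0.58573908 -0.37399864  0.185     ] [ 0.44422225 -0.36257335  0.185     ]
0.19 0.1383726793317223 [ 0.58385239 -0.37418734  0.19      ] [ 0.44592848 -0.36305212  0.19      ]
```

Request:
servo_tool(deltas=[{"slide":[0.1,0.09,0.5],"spin":0},{"slide":[0,0,0.5],"spin":0},{"slide":[0,0,0.4],"spin":0}])

```text
time_s: 18.95
tcp_pos: [0.5187, -0.3051, 0.1064]
ee_rot: [[-0.068, -0.998, 0.014], [-0.998, 0.067, -0.01], [0.009, -0.015, -1.0]]
wrist_force: [-0.6, -0.5, -2.1]
gripper_width: 0.158
```

```bash
python3 -c "
from h import *
go([.519,-.3065,.06],-94.1);snap('wrist','w20')
w=load('w20');g=w['f'][150:400,180:460,::-1];cv2.imwrite('pics/w20z.png',cv2.resize(g,None,fx=2.7,fy=2.4,interpolation=2))"
```

```text
t 18.95 tcp [ 0.5187 -0.3051  0.1064] w 0.1581263193433883 F [-0.6 -0.5 -2.1]
[[-0.0675 -0.9976  0.0138]
 [-0.9977  0.0674 -0.0105]
 [ 0.0095 -0.0145 -0.9998]]
[-14.8  23.3 -10.7   0.5 -55.1  10.7]
yaw -93.87 slide units [0.037 0.01  1.858] spin 0.028
after spin units [ 0.054 -0.018  1.858]
```

View pics/w20z.png

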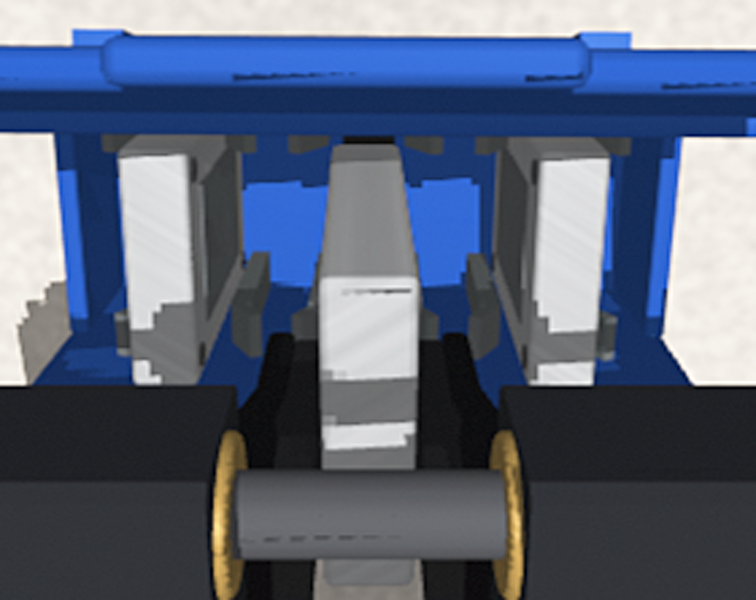

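Request:
servo_tool(deltas=[{"slide":[0.04,0,0.4],"spin":0},{"slide":[0,0,0.4],"spin":0},{"slide":[0,0,0.4],"spin":0}])

```text
time_s: 19.3
tcp_pos: [0.5193, -0.3066, 0.0739]
ee_rot: [[-0.068, -0.998, 0.014], [-0.998, 0.067, -0.011], [0.01, -0.015, -1.0]]
wrist_force: [0.5, -0.1, -1.9]
gripper_width: 0.156
```

```bash
python3 -c "
from h import *
go([.519,-.3065,.0475],-94.1);snap('wrist','w21')
w=load('w21');g=w['f'][150:400,180:460,::-1];cv2.imwrite('pics/w21z.png',cv2.resize(g,None,fx=2.7,fy=2.4,interpolation=2))"
```

```text
t 19.3 tcp [ 0.5193 -0.3066  0.0739] w 0.15612260473789158 F [ 0.5 -0.1 -1.9]
[[-0.0675 -0.9976  0.0142]
 [-0.9977  0.0674 -0.0105]
 [ 0.0096 -0.0148 -0.9998]]
[-15.   25.4 -12.6   0.5 -51.   10.8]
yaw -93.87 slide units [-0.012  0.028  1.057] spin 0.029
after spin units [-0.002  0.013  1.057]
```

View pics/w21z.png

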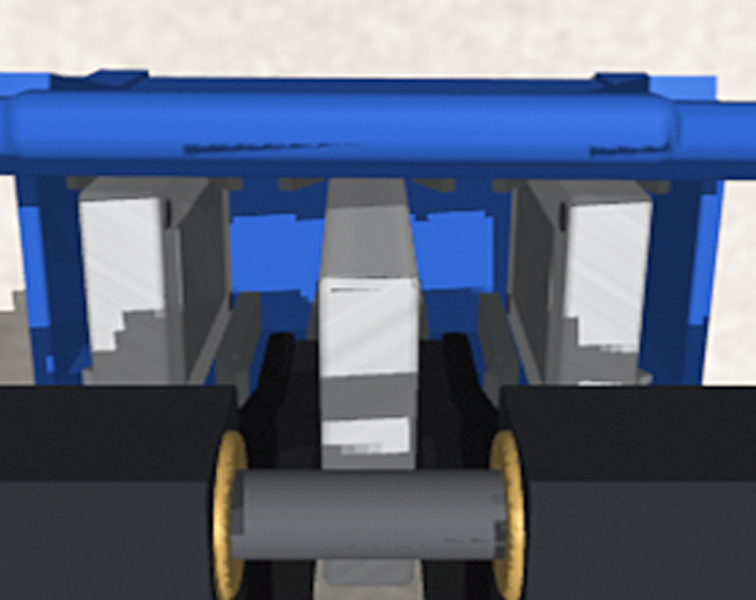

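Module is midway between the stored ones (mouth ribs at crop 240 and 490, module 320–415). Lowering on.

Request:
servo_tool(deltas=[{"slide":[0,0,0.35],"spin":0},{"slide":[0,0,0.3],"spin":0}])

```text
time_s: 19.55
tcp_pos: [0.5186, -0.3064, 0.0547]
ee_rot: [[-0.068, -0.998, 0.012], [-0.998, 0.068, -0.009], [0.008, -0.012, -1.0]]
wrist_force: [-0.8, 0.5, -2.4]
gripper_width: 0.157
```

Request:
servo_tool(deltas=[{"slide":[0,0,0.15],"spin":0},{"slide":[0,0,0.12],"spin":0}])

```text
time_s: 19.75
tcp_pos: [0.5184, -0.3064, 0.0466]
ee_rot: [[-0.068, -0.998, 0.011], [-0.998, 0.068, -0.009], [0.008, -0.011, -1.0]]
wrist_force: [-0.2, 0.5, -1.8]
gripper_width: 0.157
```

Request:
servo_tool(deltas=[{"slide":[0,0,0.1],"spin":0}])

```text
time_s: 19.85
tcp_pos: [0.5185, -0.3065, 0.0439]
ee_rot: [[-0.068, -0.998, 0.011], [-0.998, 0.068, -0.009], [0.008, -0.011, -1.0]]
wrist_force: [0.7, -0.4, -1.9]
gripper_width: 0.16
```

Request:
servo_tool(deltas=[{"slide":[0,0,0.1],"spin":0}])

```text
time_s: 19.95
tcp_pos: [0.519, -0.3069, 0.042]
ee_rot: [[-0.067, -0.998, 0.011], [-0.998, 0.067, -0.01], [0.009, -0.012, -1.0]]
wrist_force: [-2.6, -0.7, 9.7]
gripper_width: 0.159
```

Request:
servo_tool(deltas=[{"slide":[0,0,-0.05],"spin":0},{"slide":[0,0,0],"spin":0},{"slide":[0,0,0],"spin":0},{"slide":[0,0,0],"spin":0}], gripper=180)

```text
time_s: 20.35
tcp_pos: [0.5207, -0.3076, 0.0452]
ee_rot: [[-0.067, -0.998, 0.016], [-0.998, 0.067, -0.012], [0.011, -0.017, -1.0]]
wrist_force: [-0.5, -0.5, -0.7]
gripper_width: 0.29
```

```bash
python3 -c "
from h import *
st();snap('wrist','w22');snap('scene','s22')
w=load('w22');g=w['f'][150:400,180:460,::-1];cv2.imwrite('pics/w22z.png',cv2.resize(g,None,fx=2.7,fy=2.4,interpolation=2))"
```

```text
t 20.35 tcp [ 0.5207 -0.3076  0.0452] w 0.28994260083667583 F [-0.5 -0.5 -0.7]
[[-0.067  -0.9976  0.0157]
 [-0.9977  0.0668 -0.0118]
 [ 0.0107 -0.0165 -0.9998]]
[-15.   27.4 -14.2   0.6 -47.3  10.8]
```

View pics/w22z.png

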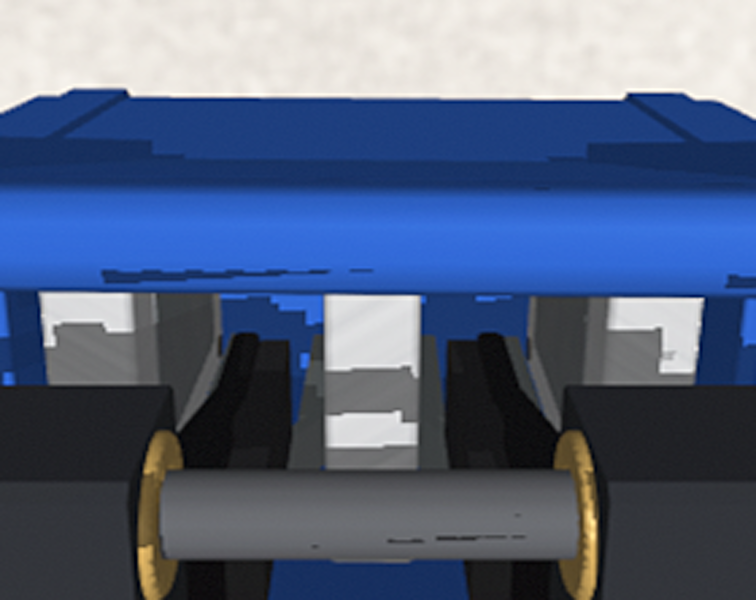

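Request:
servo_tool(deltas=[{"slide":[0,0,-0.3],"spin":0},{"slide":[0,0,-0.6],"spin":0}])

```text
time_s: 20.65
tcp_pos: [0.5186, -0.3066, 0.0664]
ee_rot: [[-0.067, -0.998, 0.011], [-0.998, 0.067, -0.01], [0.009, -0.011, -1.0]]
wrist_force: [0.4, 0.3, 1.2]
gripper_width: 0.294
```

Request:
servo_tool(deltas=[{"slide":[0,0,-0.8],"spin":0},{"slide":[0,0,-1],"spin":0},{"slide":[0,0,-1],"spin":0},{"slide":[0,0,-1],"spin":0},{"slide":[0,0,-1],"spin":0},{"slide":[0,0,-0.5],"spin":0}])

```text
time_s: 21.25
tcp_pos: [0.5166, -0.3053, 0.2072]
ee_rot: [[-0.067, -0.998, 0.011], [-0.998, 0.067, -0.011], [0.01, -0.012, -1.0]]
wrist_force: [-0.1, -0.6, -0.2]
gripper_width: 0.294
```

```bash
python3 -c "
from h import *
st();snap('wrist','w23');snap('scene','s23')
s=load('s23');g=s['f'][220:350,130:260,::-1];cv2.imwrite('pics/s23z.png',cv2.resize(g,None,fx=4.5,fy=4.5,interpolation=2))"
```

```text
t 21.25 tcp [ 0.5166 -0.3053  0.2072] w 0.29358579024850684 F [-0.1 -0.6 -0.2]
[[-0.0669 -0.9977  0.0113]
 [-0.9977  0.0668 -0.0109]
 [ 0.0102 -0.012  -0.9999]]
[-14.9  18.5  -2.7   0.5 -68.   10.9]
```

View pics/w23.png

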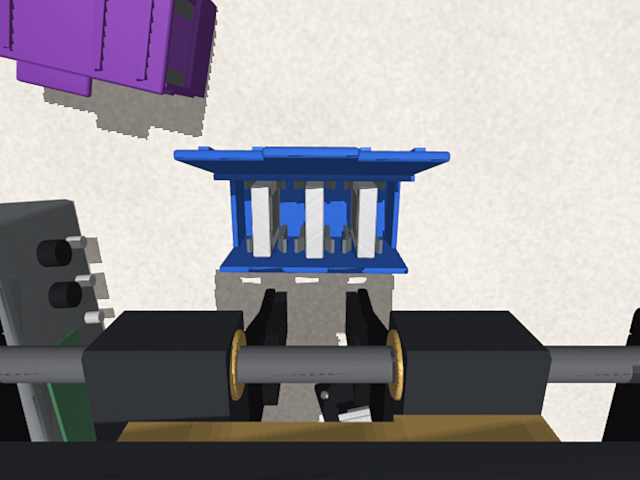

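View pics/s23z.png

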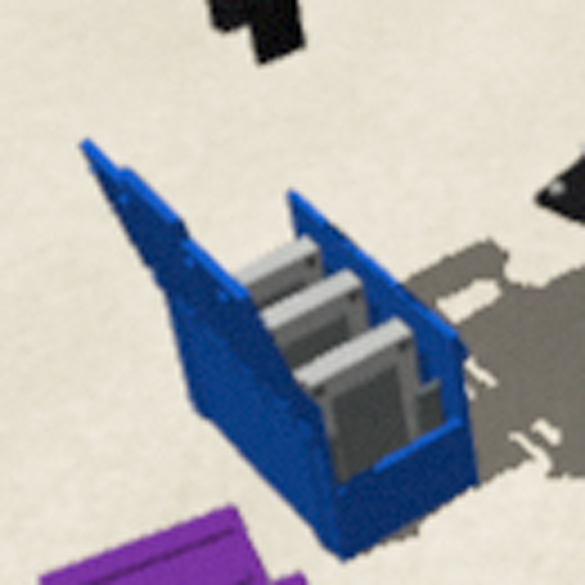

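Request:
servo_tool(deltas=[{"slide":[0.5,0,-0.2],"spin":0},{"slide":[0.8,0,0],"spin":0},{"slide":[0.9,0,0],"spin":0},{"slide":[0.9,0,0],"spin":0},{"slide":[0.8,0,0],"spin":0},{"slide":[0.2,0,0],"spin":0}], gripper=255)

```text
time_s: 21.95
tcp_pos: [0.5068, -0.4125, 0.2084]
ee_rot: [[-0.065, -0.998, 0.004], [-0.998, 0.065, -0.007], [0.007, -0.005, -1.0]]
wrist_force: [-0.3, 0.3, 0.4]
gripper_width: 0.008
```

```bash
python3 -c "
from h import *
go([.513,-.402,.138],-94.1);snap('wrist','w24');snap('scene','s24')
s=load('s24');g=s['f'][180:350,100:270,::-1];cv2.imwrite('pics/s24z.png',cv2.resize(g,None,fx=3.5,fy=3.5,interpolation=2))
w=load('w23')
for z in (.17,.175,.18):
  a=onz(w,175,155,z);b=onz(w,449,155,z);print(z,np.linalg.norm(a-b),(a+b)/2, onz(w,311,152,z+.01))"
```

```text
t 21.95 tcp [ 0.5068 -0.4125  0.2084] w 0.008054087706861142 F [-0.3  0.3  0.4]
[[-0.0654 -0.9979  0.0041]
 [-0.9978  0.0653 -0.0069]
 [ 0.0067 -0.0045 -1.    ]]
[-24.8  24.    5.9   0.3 -71.5  21. ]
yaw -93.75 slide units [-0.452 -0.206  2.812] spin 0.044
after spin units [-0.435 -0.216  2.814]
0.17 0.15222423050787884 [ 0.51526634 -0.36736033  0.17      ] [ 0.51513982 -0.36964812  0.18      ]
0.175 0.14892485001760003 [ 0.51513054 -0.36771837  0.175     ] [ 0.51500073 -0.36997055  0.185     ]
0.18 0.1456254695273212 [ 0.51499473 -0.36807641  0.18      ] [ 0.51486164 -0.37029298  0.19      ]
```

View pics/w24.png

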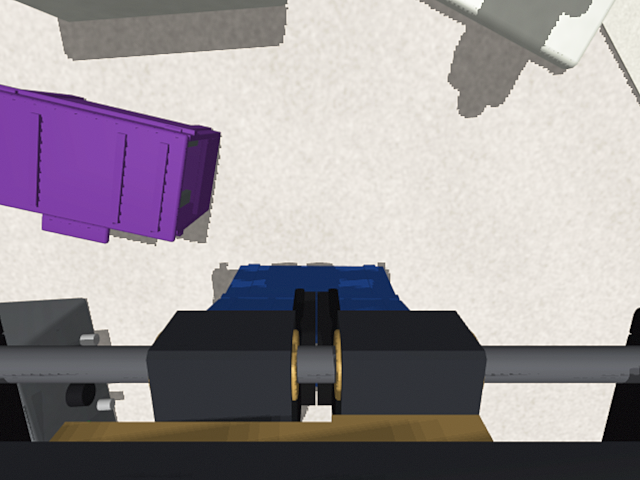

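View pics/s24z.png

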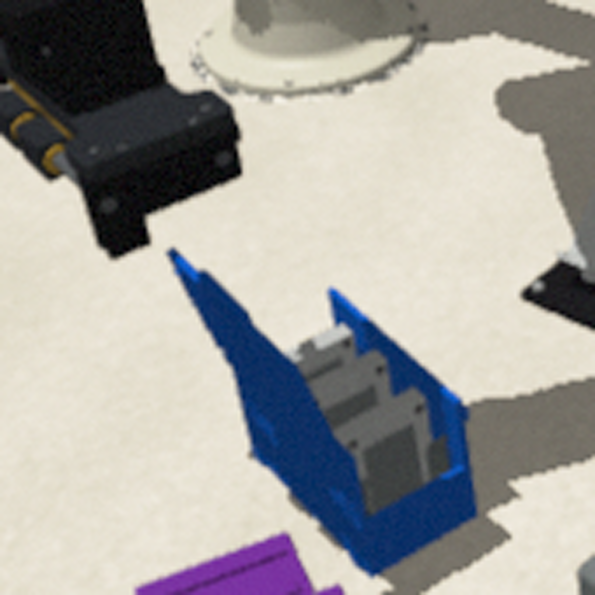

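Request:
servo_tool(deltas=[{"slide":[0,-0.2,0.6],"spin":0},{"slide":[-0.1,0,0.8],"spin":0},{"slide":[-0.1,0,0.8],"spin":0},{"slide":[0,0,0.4],"spin":0}])

```text
time_s: 22.45
tcp_pos: [0.514, -0.4042, 0.1398]
ee_rot: [[-0.062, -0.998, 0.006], [-0.998, 0.062, -0.006], [0.006, -0.006, -1.0]]
wrist_force: [0.2, 0.1, -1.2]
gripper_width: 0.008
```

```bash
python3 -c "
from h import *
go([.513,-.402,.138],-94.1);snap('scene','s25')
s=load('s25');g=s['f'][180:350,100:270,::-1];cv2.imwrite('pics/s25z.png',cv2.resize(g,None,fx=3.5,fy=3.5,interpolation=2))"
```

```text
t 22.45 tcp [ 0.514  -0.4042  0.1398] w 0.008203123325190381 F [ 0.2  0.1 -1.2]
[[-0.0624 -0.998   0.0057]
 [-0.998   0.0624 -0.006 ]
 [ 0.0056 -0.0061 -1.    ]]
[-23.9  26.7   0.2   0.2 -63.1  20.3]
yaw -93.58 slide units [-0.086  0.048  0.07 ] spin 0.065
after spin units [-0.085  0.048  0.071]
```

View pics/s25z.png

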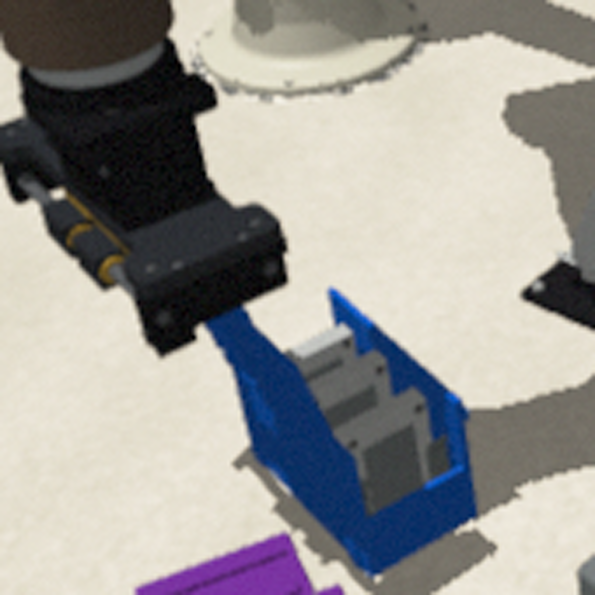

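Request:
servo_tool(deltas=[{"slide":[-0.35,0,0],"spin":0},{"slide":[-0.35,0,0],"spin":0},{"slide":[-0.3,0,0],"spin":0}])

```text
time_s: 22.8
tcp_pos: [0.5157, -0.3781, 0.139]
ee_rot: [[-0.062, -0.998, 0.004], [-0.998, 0.062, -0.007], [0.007, -0.004, -1.0]]
wrist_force: [-1.0, -3.2, 2.2]
gripper_width: 0.006
```

Request:
servo_tool(deltas=[{"slide":[-0.3,0,0],"spin":0},{"slide":[-0.3,0,0],"spin":0}])

```text
time_s: 23.0
tcp_pos: [0.5169, -0.3627, 0.1411]
ee_rot: [[-0.061, -0.998, 0.006], [-0.998, 0.061, -0.01], [0.009, -0.006, -1.0]]
wrist_force: [-0.9, -2.7, -1.3]
gripper_width: 0.004
```

```bash
python3 -c "
from h import *
st();snap('scene','s26')
s=load('s26');g=s['f'][180:350,100:270,::-1];cv2.imwrite('pics/s26z.png',cv2.resize(g,None,fx=3.5,fy=3.5,interpolation=2))"
```

```text
t 23.0 tcp [ 0.5169 -0.3627  0.1411] w 0.003716359458767672 F [-0.9 -2.7 -1.3]
[[-0.0612 -0.9981  0.0059]
 [-0.9981  0.0611 -0.0096]
 [ 0.0092 -0.0065 -0.9999]]
[-20.2  24.4  -3.4   0.5 -61.7  16.5]
```

View pics/s26z.png

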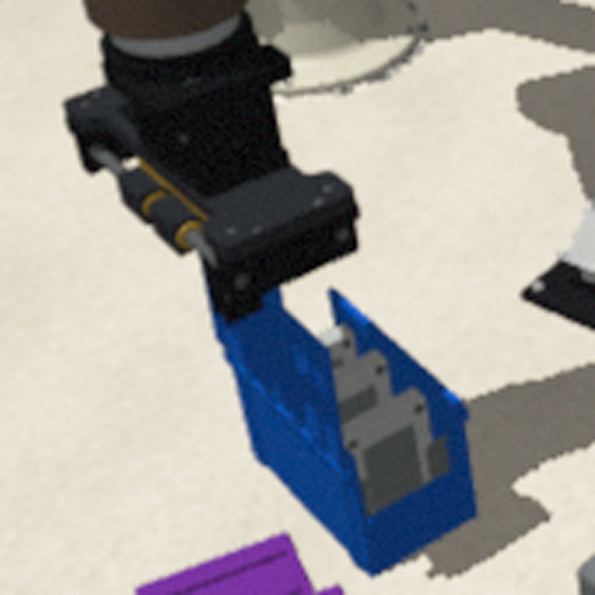

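Request:
servo_tool(deltas=[{"slide":[-0.3,0,0.05],"spin":0},{"slide":[-0.3,0,0.08],"spin":0},{"slide":[-0.28,0,0.12],"spin":0},{"slide":[-0.26,0,0.15],"spin":0},{"slide":[-0.24,0,0.18],"spin":0}])

```text
time_s: 23.55
tcp_pos: [0.5213, -0.326, 0.1291]
ee_rot: [[-0.06, -0.998, 0.012], [-0.998, 0.06, -0.013], [0.012, -0.013, -1.0]]
wrist_force: [-0.8, -1.0, 3.4]
gripper_width: 0.006
```

```bash
python3 -c "
from h import *
st();snap('scene','s27')
s=load('s27');g=s['f'][180:350,100:270,::-1];cv2.imwrite('pics/s27z.png',cv2.resize(g,None,fx=3.5,fy=3.5,interpolation=2))"
```

```text
t 23.55 tcp [ 0.5213 -0.326   0.1291] w 0.005812049008731461 F [-0.8 -1.   3.4]
[[-0.0601 -0.9981  0.0125]
 [-0.9981  0.0599 -0.0129]
 [ 0.0121 -0.0132 -0.9998]]
[-16.7  23.3  -7.2   0.6 -58.6  12.9]
```

View pics/s27z.png

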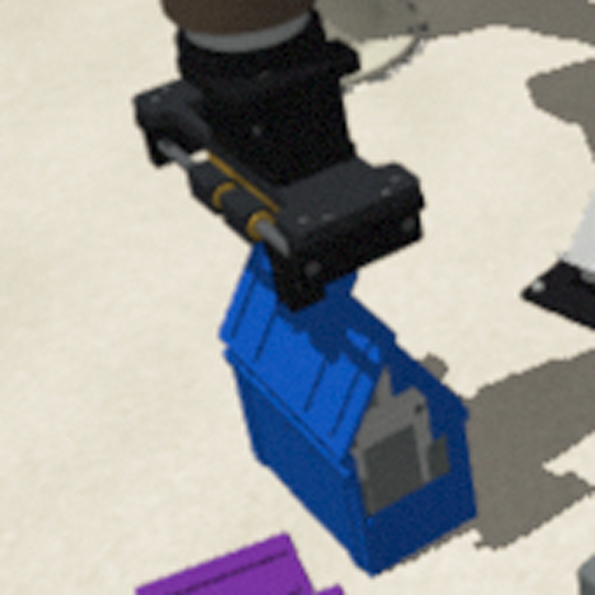

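Request:
servo_tool(deltas=[{"slide":[-0.26,0.02,0.18],"spin":0},{"slide":[-0.24,0,0.22],"spin":0},{"slide":[-0.2,0,0.26],"spin":0},{"slide":[-0.16,0,0.28],"spin":0},{"slide":[-0.12,0,0.3],"spin":0}])

```text
time_s: 24.1
tcp_pos: [0.5234, -0.2971, 0.0942]
ee_rot: [[-0.06, -0.998, 0.013], [-0.998, 0.059, -0.01], [0.009, -0.013, -1.0]]
wrist_force: [0.8, 0.9, 3.1]
gripper_width: 0.005
```

```bash
python3 -c "
from h import *
st();snap('scene','s28')
s=load('s28');g=s['f'][180:350,100:270,::-1];cv2.imwrite('pics/s28z.png',cv2.resize(g,None,fx=3.5,fy=3.5,interpolation=2))"
```

```text
t 24.1 tcp [ 0.5234 -0.2971  0.0942] w 0.0054952216157789485 F [0.8 0.9 3.1]
[[-0.0595 -0.9981  0.0129]
 [-0.9982  0.0594 -0.0099]
 [ 0.0091 -0.0135 -0.9999]]
[-14.   24.1 -11.4   0.5 -53.6  10.3]
```

View pics/s28z.png

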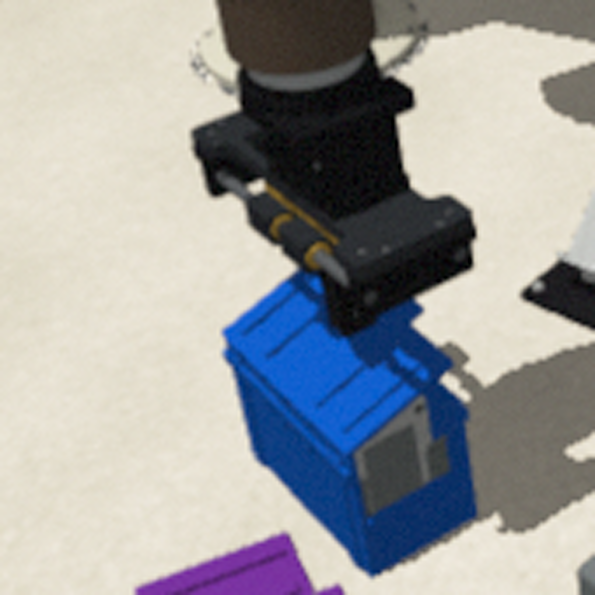

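Request:
servo_tool(deltas=[{"slide":[-0.08,0,0.25],"spin":0},{"slide":[-0.08,0,0.25],"spin":0},{"slide":[-0.05,0,0.2],"spin":0}])

```text
time_s: 24.45
tcp_pos: [0.5231, -0.2916, 0.0731]
ee_rot: [[-0.06, -0.998, 0.01], [-0.998, 0.059, -0.009], [0.009, -0.011, -1.0]]
wrist_force: [-2.3, 0.2, 22.9]
gripper_width: 0.002
```

Request:
servo_tool(deltas=[{"slide":[-0.04,0,0.15],"spin":0}])

```text
time_s: 24.55
tcp_pos: [0.5232, -0.2917, 0.073]
ee_rot: [[-0.057, -0.998, 0.009], [-0.998, 0.057, -0.012], [0.012, -0.01, -1.0]]
wrist_force: [-10.2, 5.1, 37.3]
gripper_width: -0.001
```

```bash
python3 -c "
from h import *
st();snap('scene','s29')
s=load('s29');g=s['f'][180:350,100:270,::-1];cv2.imwrite('pics/s29z.png',cv2.resize(g,None,fx=3.5,fy=3.5,interpolation=2))"
```

```text
t 24.55 tcp [ 0.5232 -0.2917  0.073 ] w -0.0009331800709422841 F [-10.2   5.1  37.3]
[[-0.0574 -0.9983  0.0091]
 [-0.9983  0.0573 -0.0123]
 [ 0.0118 -0.0098 -0.9999]]
[-13.3  25.2 -13.2   0.7 -50.9   9.6]
```

View pics/s29z.png

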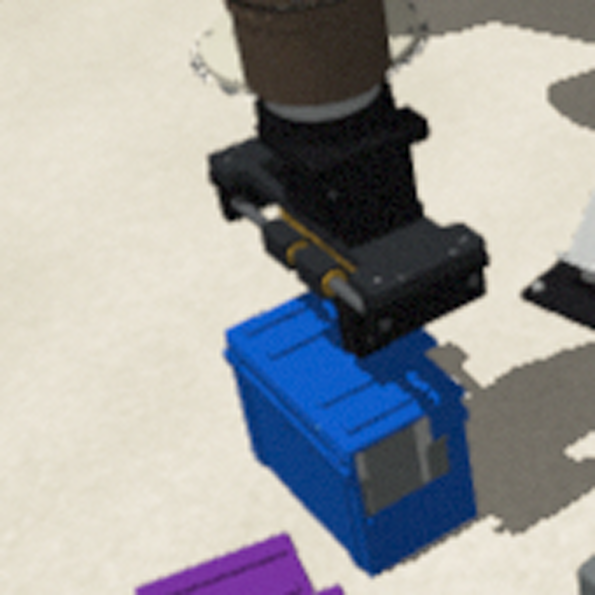

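Request:
servo_tool(deltas=[{"slide":[0,0,-0.3],"spin":0},{"slide":[0,0,-0.8],"spin":0},{"slide":[0,0,-1],"spin":0},{"slide":[-0.5,0,-1],"spin":0},{"slide":[-1,0,-1],"spin":0},{"slide":[-1,0,0],"spin":0},{"slide":[-1,0,0],"spin":0}])

```text
time_s: 25.3
tcp_pos: [0.5243, -0.2017, 0.1742]
ee_rot: [[-0.067, -0.998, 0.002], [-0.998, 0.067, -0.007], [0.006, -0.002, -1.0]]
wrist_force: [0.9, 0.2, -0.5]
gripper_width: 0.007
```

```bash
python3 -c "
from h import *
st();snap('scene','s30');snap('wrist','w30');snap('top','t30')
s=load('s30');g=s['f'][220:350,130:260,::-1];cv2.imwrite('pics/s30z.png',cv2.resize(g,None,fx=4.5,fy=4.5,interpolation=2))"
```

```text
t 25.3 tcp [ 0.5243 -0.2017  0.1742] w 0.00655201465151251 F [ 0.9  0.2 -0.5]
[[-0.0668 -0.9978  0.0019]
 [-0.9977  0.0668 -0.0066]
 [ 0.0065 -0.0023 -1.    ]]
[ -4.3  16.5 -10.4   0.4 -62.9   0.3]
```

View pics/s30z.png

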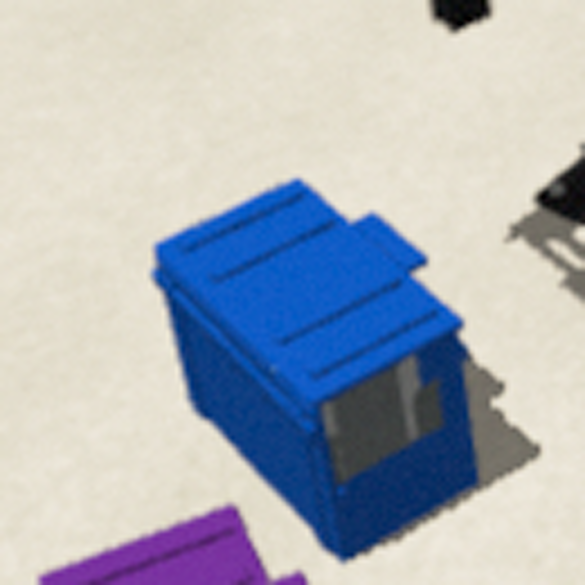

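View pics/w30.png

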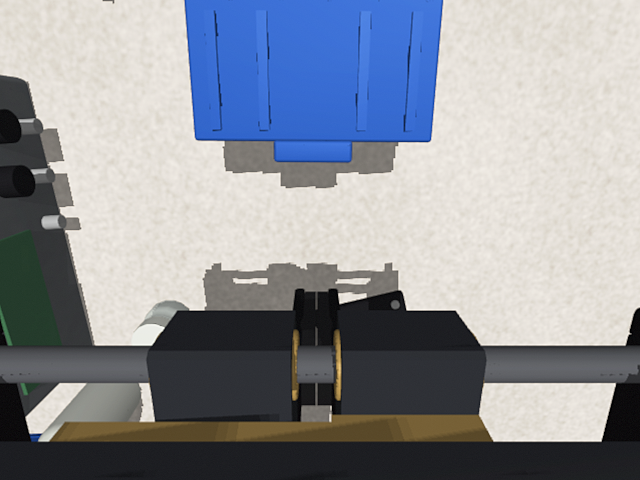

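View pics/t30.png

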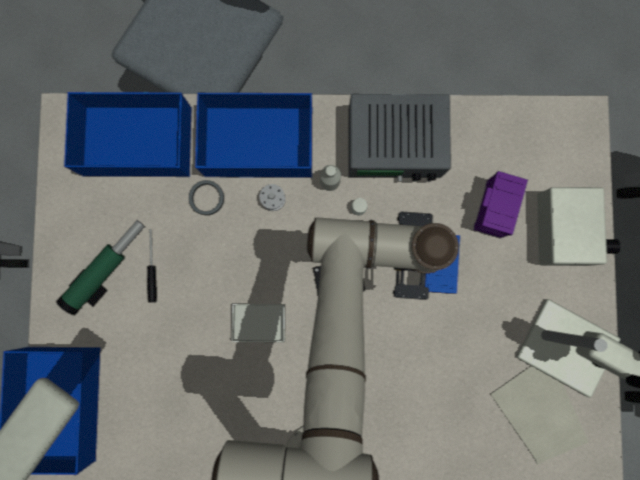

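```bash
python3 -c "
from h import *
w=load('w30');s=load('s30')
g=w['f'][0:200,180:450,::-1];cv2.imwrite('pics/w30z.png',cv2.resize(g,None,fx=2.9,fy=2.9,interpolation=2))
for z in (.098,.102,.106,.11):
  a=onz(w,195.5,141,z);b=onz(w,432.5,142,z);print(z,np.linalg.norm(a-b),a,b)
print(tri((w,195.5,140),(s,130+463/4.5,220+325/4.5)),tri((w,432.5,141),(s,130+299/4.5,220+180/4.5)))
c=np.array([.5192,-.309]);X=np.array([-.0706,-.9975]);Y=np.array([.9975,-.0706])
for n,lx,ly,h in (('edge',-43,75,104.5),('edge',-43,-75,104.5),('hinge',39,75,104.5),('hinge',39,-75,104.5)):
  p=np.r_[c+X*lx/1000+Y*ly/1000,h/1000];print(n,(proj(s,p)-[130,220])*4.5,proj(w,p))"
```

```text
0.098 0.1525459713216606 [ 0.59798649 -0.27161488  0.098     ] [ 0.44580462 -0.26108158  0.098     ]
0.102 0.150284101210262 [ 0.59681628 -0.27171889  0.102     ] [ 0.44689088 -0.26134178  0.102     ]
0.106 0.1480222310988634 [ 0.59564607 -0.27182291  0.106     ] [ 0.44797714 -0.26160197  0.106     ]
0.11 0.1457603609874648 [ 0.59447586 -0.27192692  0.11      ] [ 0.4490634  -0.26186217  0.11      ]
(array([ 0.59732626, -0.27201619,  0.10043743]), [np.float64(0.00030873212653980867), np.float64(0.0003087321265397534)]) (array([ 0.44699074, -0.26067228,  0.09953632]), [np.float64(0.0013562994782682363), np.float64(0.0013562994782682267)])
edge [462.13101998 317.73142807] [194.07175166 141.72635137]
edge [295.07704182 172.9549011 ] [432.71503416 143.11586419]
hinge [307.69001552 401.16161598] [182.44917079  -6.27883135]
hinge [147.12870778 242.57000892] [445.4092004   -4.84174649]
```

View pics/w30z.png

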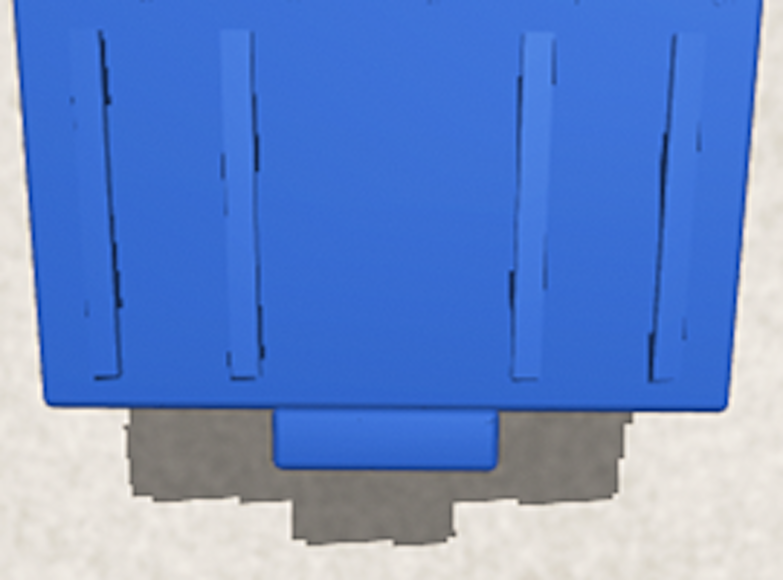

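```bash
python3 -c "
from h import *
st();print(r.finish_job())"
```

```text
t 25.45 tcp [ 0.5245 -0.2015  0.1742] w 0.005451906290805417 F [-0.3  0.7  0.1]
[[-0.0635 -0.998   0.0016]
 [-0.998   0.0635 -0.0071]
 [ 0.0069 -0.002  -1.    ]]
[ -4.2  16.5 -10.4   0.4 -62.9   0.4]
the job is handed in; nothing more can be done
None
```

The whole job was carried out and handed in at 25.5 s. `finish_job()` gives no verdict, so what follows rests on my own checks.

**What I did**
- Propped the module on the ramp and let go. The wrist view put it within 1–2 mm of the ideal pose along the slope and about 3.5 mm off sideways.
- Pushed its overhanging top edge upright with one finger, gripped it across its thickness, and lifted it standing.
- Lowered it into the blue carrier's middle slot, the one with the black strip, until it touched down at about 10 N, then released it.
- Swung the lid shut with closed fingers along its arc, at roughly 1–2 rad/s.

**Last checks**
- **Module:** after release it stood upright in the slot, level with the two stored modules. I could not see it again once the lid was shut.
- **Lid:** its free edge measured 100–102 mm high, against about 104.5 mm if the hinge point is on its underside, and it no longer moved when pressed. I take it as fully shut.
- **Rest of the scene:** the stored modules were in line in the view taken after release. The bystanders look in place in the last top view, though the arm hides the stand and part of the carrier there. The robot was touching nothing.

**What disagreed or went wrong**
- **First grasp:** it closed above the module because the fingertips sit about 27 mm short of the reported TCP. I corrected for that and picked it up on the second try.
- **Top camera:** it disagreed with the scene and wrist views by about 10 mm at the module, so I relied on the scene and wrist cameras for positions.
- **Lid press:** the last push reached about 37 N upward, close to the 40 N limit, so I backed off at once.

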